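# Put the seals and the paste spatula back in their places

### The arm

A 6-joint arm with a two-finger parallel gripper is mounted at the origin on the work surface. World frame = base frame: x ahead of the robot, y to its left, z up, the work surface at z = 0. Lengths are in m, angles in rad, forces in N, time in s.
With the tool pointing down it reaches from about 0.35 to 0.775 m from the base axis. Payload 5.5 kg.
Tool frame: the origin (TCP) lies at the very end of the fingers, on their centre line; the grasp point (between the pads) lies 19 mm behind it (env.grasp_offset is the distance from the TCP to the grasp point, in m); z points along the fingers, x is the direction in which the jaws open and shut, and the axes are right-handed (so a half turn about z gives the same grasp; the last joint's range is limited). The gripper opens to 85 mm and grips with 20 to 120 N. Pads are 22 mm wide; open, the fingers measure 114 mm over their backs; the gripper's body (76 mm by 85 mm) begins 54 mm behind the grasp point. The pads swing forward as they close: fully open they stand 13 mm farther back than shut.
Start: joints at [1.043, 0.313, 0.046, 1.304, 0, 1.431], TCP at [0.217, 0.532, 0.231] pointing down, gripper open.
Joint ranges: [-2.76, 2.76], [-0.86, 1.69], [-1.03, 1.26], [-2.2, 2.34], [-1.47, 1.5], [-3.14, 3.14]. Speed limits (rad/s): [2.57, 2.57, 3.14, 3.14, 3.14, 3.14].

### API

Orientations are given as a unit quaternion [w, x, y, z].
In Python, from workcell import status, viewer, env gives the robot as it stands.
- The arm moves only by the tool carry_out, never from a script. Its argument "plan" is a list of rows, each an object of numbers: "x", "y", "z": the shift along the tool's x, y, z in m; "ax", "ay", "az": the turn, a rotation vector about the tool's x, y, z in rad; "hand": the opening, from 0 (shut) to 1 (fully open). In form: [{"x": .., "y": .., "z": .., "ax": .., "ay": .., "az": .., "hand": ..}, ...]. A call has 1 to 12 rows; each row is the pose to reach, as a shift and turn from the pose measured when the call began, along the tool's axes at that moment; what a row does not reach only later rows make up. A row lasts 1/12 s, in which the tool goes at most 41.7 mm and 7.16 degrees, less where a joint would pass 70% of its speed; a pose out of reach is approached as far as the arm can. A call with a gripper value outside its range is refused whole. The fingers move at their own pace and stop on an object; "squeeze" is the grip in N (left out, the last holds). Time passes only in rows, so rows that repeat a pose let the fingers close. It gives the time, the measured TCP pose, the force and the opening at its end, in the units of the state.
- status.get_state(): the state, without advancing time (a new reading comes with each control period).
- viewer.read_camera(name): name is "side" or "top"; returns the picture (480x640x3 uint8, red, green, blue); there is no depth.
- viewer.camera_model(name): a dict with "vfov" (degrees; the focal length in pixels is half the picture's height over the tangent of half this angle, whatever the lens; pixels are square), "cx", "cy" (the principal point, pixels), "T" (4x4, takes a point from camera to world coordinates). Camera axes: x right, y down, z forward; pixel columns grow to the right and rows downward; lengths in m; the calibration is good to about 2 mm. A picture is of the moment at which its call begins. camera_model takes no time and is no camera call.
- env.hand_in(): hands the job in, once; it reports no verdict.
The state is a dict: "clock": time; "joint_pos": joint angles; "qvel": joint speeds; "tau": joint torques, N m; "tcp_pos": TCP position; "orientation": TCP orientation; "wrist_force": force on the tool from outside, world axes, zero at the start; "ft_torque": the same for the moment, N m; "finger_gap": finger opening in m.
Only numpy, scipy, OpenCV 4.12 (cv2) and the standard library are available. Lean on these libraries where they do the work, as an engineer would, in place of code of your own. Each camera call takes 0.05 s, during which the arm holds its last target.

### The job

Tidy up after sealing: stand each of the three stone seals upright on the rosewood stand cut to its shape (square, round, oblong), down on the felt inside the lip and turned to sit square with its stand, and never let a seal tip over on the way. Also draw the bamboo spatula out from under the seal-paste jar's footed stand without shifting or tipping the jar, and lay it in the notches of both bars of the brush bed, its length centred. Leave the glass weight where it is.

Things in the scene. Friction and masses are not known exactly. Their poses are not given: they have to be found in the camera images.
- square_seal_mid (a point): Square reddish stone seal, the stoutest of the three, standing upright and loose: 38 x 38 mm and straight-sided up to 46 mm, with a small stepped top to 56 mm; about 0.2 kg. This point is its centre, 28 mm above its foot; x and y run square to its sides, z up.
- round_seal_mid (a point): Round reddish stone seal, standing upright and loose: diameter 28 mm, straight-sided up to 48 mm, then a domed top to 60 mm; about 0.1 kg. This point is its centre, 30 mm above its foot; z up.
- oblong_seal_mid (a point): Oblong reddish stone seal, standing upright and loose: 18 mm (its x) by 50 mm (its y), straight-sided up to 48 mm, then a narrower ridge to 56 mm; about 0.12 kg. This point is its centre, 28 mm above its foot; z up.
- square_stand: Low dark rosewood display stand, fixed to the shelf, square outside, 66 x 66 mm. Its sunken grey felt floor, 54 x 54 mm, lies 8 mm above the shelf; a 6 mm wide lip round it rises to 12 mm. Home of the square seal. Origin: centre of its underside, on the shelf. x and y run square to its sides.
- round_stand: Low dark rosewood display stand, fixed to the shelf, round, 56 mm across. Its sunken grey felt floor, 44 mm across, lies 8 mm above the shelf; a 6 mm wide lip round it rises to 12 mm. Home of the round seal. Origin: centre of its underside, on the shelf. It has no direction.
- oblong_stand: Low dark rosewood display stand, fixed to the shelf, oblong, 46 mm (its x) by 78 mm (its y). Its sunken grey felt floor, 34 by 66 mm, lies 8 mm above the shelf; a 6 mm wide lip round it rises to 12 mm. Home of the oblong seal. Origin: centre of its underside, on the shelf. Long side along y.
- spatula_mid (a point): Thin flat bamboo spatula, loose, 190 mm long (x), 0.035 kg, lying on the shelf. Handle (x -95 to +20 mm): 14 mm wide, 8 thick; blade (x +20 to +95): 18 wide, 5 thick; undersides level. Blade first it is tucked about 75 mm under the jar's stand; some 115 mm of handle sticks out clear, towards the robot. This point: its centre in length and width, 4 mm above its underside.
- brush_bed: Low rosewood brush bed, fixed, 150 (its x) x 56 mm: a 5 mm board with two cross bars at x = +-65 mm, each 10 mm thick. In the middle of each a notch 32 mm wide (along y), its bottom 15 mm above the shelf, between horns that reach 23 mm. The spatula lies along x in both notches. Origin: centre of its underside.
- jar: White ceramic seal-paste jar, 66 mm across, 38 high, loose on a loose footed rosewood stand: 80 x 80 mm, 26 high, with four 11 mm square corner feet and a gap 17 mm high and 58 wide between them, where the spatula is tucked. Stand and jar share centre and yaw; the spatula lies within 5 degrees of their x. Origin: centre of the jar's underside, on the stand.
- glass_weight: Square greenish glass weight, 60 x 60 x 23 mm, lying loose on the shelf, not part of the job. Origin: centre of its underside.
Things that resemble listed ones, but are neither listed nor needed, are in the scene too. What is shaped like the part that bears round_seal_mid but green, grey or purple is not meant.

How it is judged:
At the end, for the whole second after the job is handed in: Seals upright (0.08 rad) on the felt of their own stands (12 mm; square and oblong turned within 0.3 rad); spatula in both bed notches (22 mm along, 14 mm across, 3 mm high, 0.2 rad, either way round); jar within 15 mm and weight within 20 mm of their starts; all released, at rest (horizontal distance between square_seal_mid and square_stand below 0.012 m and z of square_seal_mid in the frame of square_stand between 0.033 and 0.039 m and angle between each of square_seal_mid, round_seal_mid, oblong_seal_mid's own z axis and vertical below 0.08 rad and horizontal distance between round_seal_mid and round_stand below 0.012 m and z of round_seal_mid in the frame of round_stand between 0.035 and 0.041 m and horizontal distance between oblong_seal_mid and oblong_stand below 0.012 m and z of oblong_seal_mid in the frame of oblong_stand between 0.033 and 0.039 m and (angle between the x axis of square_seal_mid and the x axis of square_stand, either way round below 0.3 rad or angle between the x axis of square_seal_mid and the y axis of square_stand, either way round below 0.3 rad) and angle between the y axis of oblong_seal_mid and the y axis of oblong_stand, either way round below 0.3 rad and x of spatula_mid in the frame of brush_bed between -0.022 and 0.022 m and y of spatula_mid in the frame of brush_bed between -0.014 and 0.014 m and z of spatula_mid in the frame of brush_bed between 0.016 and 0.022 m and angle between the x axis of spatula_mid and the x axis of brush_bed, either way round below 0.2 rad and distance of jar from where it was at the start of the episode below 0.015 m and angle between jar's own z axis and vertical below 0.12 rad and distance of glass_weight from where it was at the start of the episode below 0.02 m and linear speed of each of square_seal, round_seal, oblong_seal, spatula, jar below 0.02 m/s); the robot touches nothing.
It fails at once if the jar is shifted by more than 15 mm or tipped (distance of jar from where it was at the start of the episode above 0.015 m or angle between jar's own z axis and vertical above 0.2 rad).
It fails at once if a seal is tipped over (angle between any of square_seal_mid, round_seal_mid, oblong_seal_mid's own z axis and vertical above 0.8 rad).
It fails at once if the glass weight is shifted by more than 20 mm (distance of glass_weight from where it was at the start of the episode above 0.02 m).
It also fails if it takes over 109 s, if anything falls off the work surface, if the arm or the gripper's body presses on something with over 40 N, if the wrist force passes 120 N, or if a joint passes its speed limit or range.

## Working session

There is one attempt and no reset: what is moved stays moved. The work goes in short steps, Python scripts to look and compute and a tool call to move; the robot and the scene stay as the last step left them, time stands still between calls to the robot, and variables do not carry over. Pictures are saved under pics/ and viewed, and the job is handed in when it is done.

Besides the shell and the picture viewer there is one more tool, called after "Call:" by a JSON object that holds its "name" and its "arguments", one argument or row to a line. carry_out: Moves the arm, as the interface text tells. Its arguments: {"type":"object","properties":{"plan":{"type":"array"},"squeeze":{"type":"number"}},"required":["plan"]}

```bash
ls; mkdir -p pics; python3 - <<'E'
from workcell import status, viewer, env
import cv2
print(status.get_state()); print(env.grasp_offset)
for n in("side","top"):
    im=viewer.read_camera(n); cv2.imwrite(f"pics/{n}0.png",im[:,:,::-1]); print(n,viewer.camera_model(n))
E
```

```text
pics
{'clock': 0.0, 'joint_pos': array([ 1.04339421e+00,  3.13989074e-01,  4.49875484e-02,  1.30360735e+00,
       -2.80560470e-05,  1.43119553e+00]), 'qvel': array([ 0.0011346 , -0.00027216,  0.0005885 ,  0.00194898,  0.00025835,
        0.00063829]), 'tau': array([-2.04250869e-04, -4.80628395e+01,  2.98532724e+01,  1.92795612e-02,
        1.65642894e-05, -6.38516173e-07]), 'tcp_pos': array([0.21719592, 0.53184899, 0.23041883]), 'orientation': array([ 4.08365309e-04,  8.30106247e-01,  5.57604518e-01, -8.09177748e-04]), 'wrist_force': array([ 0.27154358, -0.02932174, -0.68556002]), 'ft_torque': array([ 0.01569208, -0.00344775,  0.01063056]), 'finger_gap': 0.08517288037100751}
0.0187
side {'vfov': 54.814440472854514, 'cx': 313.19110511367614, 'cy': 239.66002860887255, 'T': array([[-0.99733551, -0.05225443,  0.05090535,  0.48465726],
       [-0.07290418,  0.68886786, -0.72121152,  0.85214558],
       [ 0.00261944, -0.72300107, -0.69084194,  0.83589814],
       [ 0.        ,  0.        ,  0.        ,  1.        ]])}
top {'vfov': 53.22825874547952, 'cx': 319.9274113418572, 'cy': 238.8839764342018, 'T': array([[-0.02715311, -0.99595865,  0.08560997,  0.48801568],
       [-0.99954544,  0.0281734 ,  0.01073207,  0.02282948],
       [-0.01310062, -0.08527964, -0.99627093,  1.09888251],
       [ 0.        ,  0.        ,  0.        ,  1.        ]])}
```

View pics/side0.png

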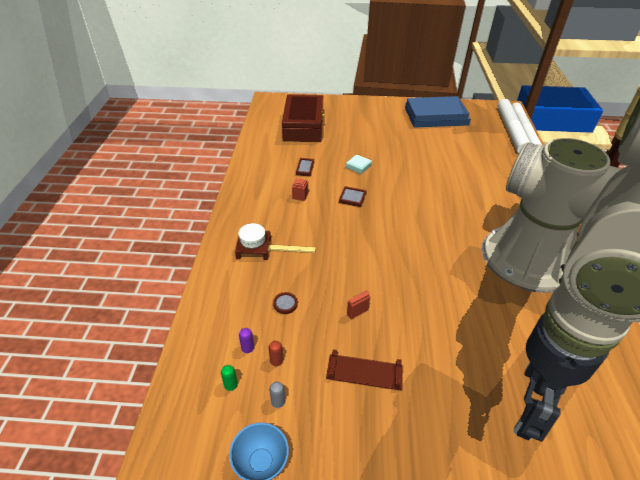

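View pics/top0.png

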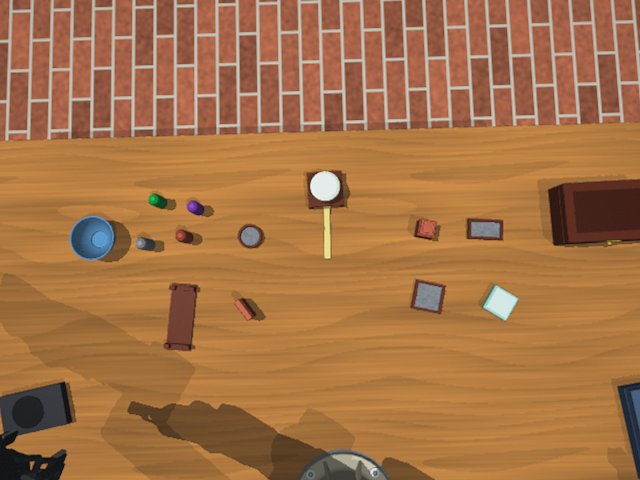

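The side view shows everything. In the top view: jar (325,187), spatula (327,233), square seal (427,229), oblong seal (245,308), square stand (428,296), oblong stand (485,229), round stand (251,236), brush bed (182,317), weight (501,302). There are four round-seal candidates: reddish (184,236), green (157,200), purple (195,208) and grey (145,243). The reddish one fits the description, so I'll enlarge it.

```bash
python3 - <<'E'
import cv2, numpy as np
t=cv2.imread('pics/top0.png'); s=cv2.imread('pics/side0.png')
def c(im,x,y,w,h,k): return cv2.resize(im[y:y+h,x:x+w],None,fx=k,fy=k,interpolation=cv2.INTER_NEAREST)
cv2.imwrite('pics/c1.png',c(t,130,185,150,112,5)); 
cv2.imwrite('pics/c2.png',c(t,400,210,130,112,5))
cv2.imwrite('pics/c3.png',c(t,150,270,120,90,6))
cv2.imwrite('pics/c4.png',c(t,290,160,80,110,5))
E
```

```text
(no output)
```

View pics/c1.png

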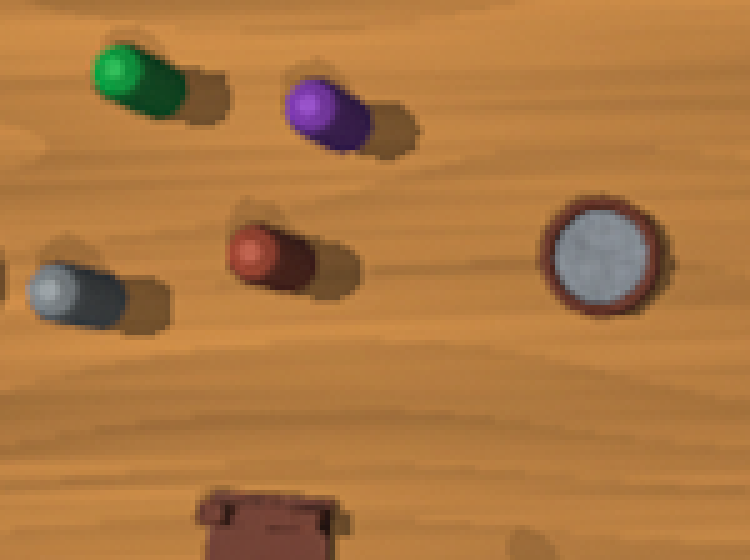

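View pics/c2.png

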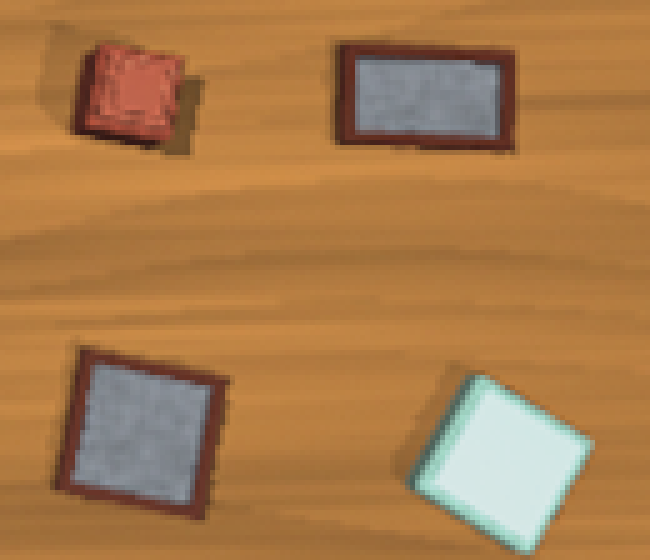

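View pics/c3.png

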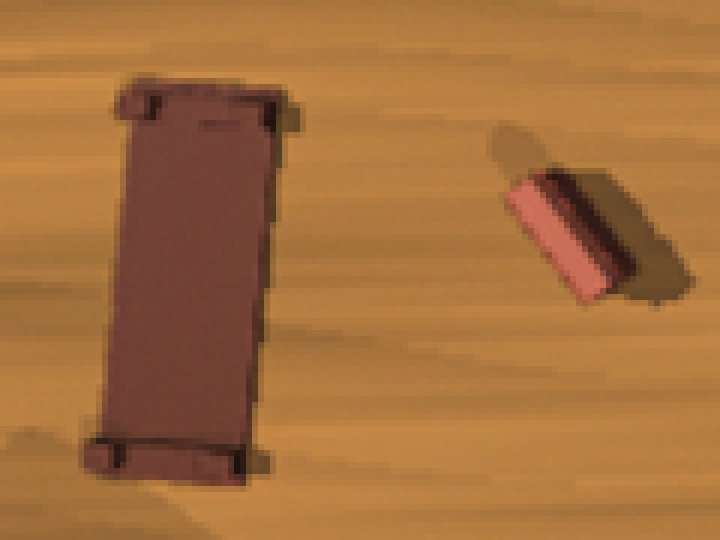

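View pics/c4.png

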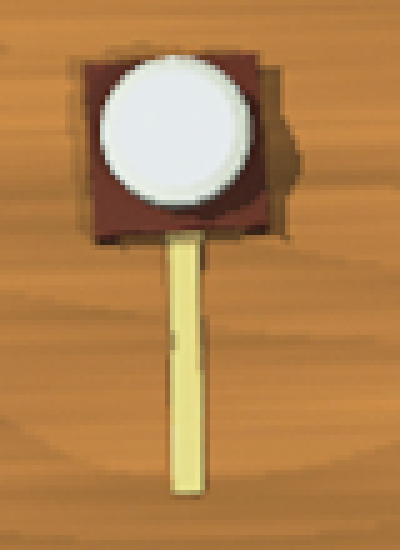

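The crop confirms it: the reddish round seal is at (184,236) in the top view, and the green, purple and grey copies are distractors. Next I'll fit the poses by silhouette in both views.

```bash
cat > h.py <<'E'
import numpy as np, cv2
from scipy.optimize import minimize
from workcell import viewer
def cam(n):
    m=viewer.camera_model(n); f=240/np.tan(np.radians(m['vfov'])/2); return f,m['cx'],m['cy'],np.linalg.inv(m['T'])
def proj(n,P):
    f,cx,cy,W=cam(n); q=P@W[:3,:3].T+W[:3,3]; return np.c_[cx+f*q[:,0]/q[:,2],cy+f*q[:,1]/q[:,2]]
def box(x0,x1,y0,y1,z0,z1): return np.array([[x,y,z] for x in(x0,x1) for y in(y0,y1) for z in(z0,z1)],float)/1e3
def cyl(r,z0,z1,x=0,y=0):
    a=np.linspace(0,2*np.pi,40,endpoint=False); return np.vstack([np.c_[x+r*np.cos(a),y+r*np.sin(a),0*a+z] for z in(z0,z1)])/1e3
M={'square_seal':[box(-19,19,-19,19,0,46)],
'round_seal':[np.vstack([cyl(14,0,48),cyl(10,56,56),cyl(5,59,60)])],
'oblong_seal':[box(-9,9,-25,25,0,48)],
'square_stand':[box(-33,33,-33,33,0,12)],'round_stand':[cyl(28,0,12)],'oblong_stand':[box(-23,23,-39,39,0,12)],
'spatula':[box(-95,20,-7,7,0,8)],
'brush_bed':[box(-75,75,-28,28,0,5)]+[box(s-5,s+5,-28,28,0,15) for s in(-65,65)]+[box(s-5,s+5,a,b,0,23) for s in(-65,65) for a,b in((-28,-16),(16,28))],
'jar':[box(-40,40,-40,40,17,26),cyl(33,26,64)]+[box(a,a+11,b,b+11,0,17) for a in(-40,29) for b in(-40,29)],
'weight':[box(-30,30,-30,30,0,23)],
'gap':[]}
K=4
def render(n,parts,p,roi,z=0):
    x,y,a=p; R=np.array([[np.cos(a),-np.sin(a),0],[np.sin(a),np.cos(a),0],[0,0,1]])
    x0,y0,w,h=roi; im=np.zeros((h*K,w*K),np.uint8)
    for P in parts:
        u=proj(n,P@R.T+[x,y,z]); u=(u-[x0,y0]+0.5)*K-0.5
        cv2.fillConvexPoly(im,cv2.convexHull(np.round(u*16).astype(np.int32)),1,shift=4)
    return cv2.resize(im.astype(np.float32),(w,h),interpolation=cv2.INTER_AREA)
def mask(im,kind,roi):
    x0,y0,w,h=roi; c=im[y0:y0+h,x0:x0+w]; hsv=cv2.cvtColor(c,cv2.COLOR_BGR2HSV); H,S,V=[hsv[:,:,i].astype(int) for i in range(3)]
    red=((H<8)|(H>165))&(S>70)
    if kind=='red': m=red
    if kind=='stand': m=red|((S<90)&(V>80))
    if kind=='pale': m=(S<60)&(V>100)
    if kind=='jar': m=red|((S<70)&(V>100))
    if kind=='glass': m=(S<130)&(H>40)&(H<110)
    if kind=='yel': m=(H>=21)&(H<40)&(V>100)&(S>50)
    m=cv2.morphologyEx(m.astype(np.uint8),cv2.MORPH_CLOSE,np.ones((3,3)))
    k,l,st,_=cv2.connectedComponentsWithStats(m); b=1+np.argmax(st[1:,4]); return (l==b).astype(np.float32)
def fit(ms,parts,p0,z=0):
    def cost(p):
        c=0
        for n,m,roi in ms:
            r=render(n,parts,p,roi,z); c+=1-np.minimum(r,m).sum()/np.maximum(r,m).sum()
        return c/len(ms)
    best=None
    for da in (0,.35,-.35):
        s=np.array([p0]*4,float); s[0,2]+=da; s[1:]=s[0]; s[1,0]+=.02; s[2,1]+=.02; s[3,2]+=.25
        o=minimize(cost,s[0],method='Nelder-Mead',options=dict(initial_simplex=s,xatol=1e-5,fatol=1e-5,maxiter=400))
        if best is None or o.fun<best.fun: best=o
    return best
def ground(n,uv,z):
    f,cx,cy,W=cam(n); T=np.linalg.inv(W); d=T[:3,:3]@[(uv[0]-cx)/f,(uv[1]-cy)/f,1]; o=T[:3,3]; return o+d*(z-o[2])/d[2]
E
cat > fit0.py <<'E'
from h import *
t=cv2.imread('pics/top0.png'); s=cv2.imread('pics/side0.png')
L={'square_seal':('red',(427,229),(300,189),-1.4,34),'round_seal':('red',(184,236),(276,353),0,30),
'oblong_seal':('red',(245,308),(358,305),.6,36),'square_stand':('stand',(428,296),(352,197),-.2,40),
'round_stand':('stand',(251,236),(286,302),0,36),'oblong_stand':('stand',(485,229),(305,167),0,46),
'spatula':('yel',(327,233),(292,249),3.14,60),'brush_bed':('red',(182,317),(366,371),0,84),'jar':('jar',(325,187),(253,241),0,54),
'weight':('glass',(501,302),(359,164),.5,50)}
vis=[]
for k,(kind,tu,su,a,w) in L.items():
    mk=[]
    for n,im,u in(('top',t,tu),('side',s,su)):
        w2=w
        roi=(u[0]-w2//2,u[1]-w2//2,w2,w2); mk.append((n,mask(im,kind,roi),roi))
    p0=[*ground('top',tu,.02)[:2],a]
    f2=fit(mk,M[k],p0); o=[fit([m],M[k],f2.x) for m in mk]
    print(k,np.round(f2.x,4),round(f2.fun,3),'| top',np.round(o[0].x,4),round(o[0].fun,3),'| side',np.round(o[1].x,4),round(o[1].fun,3))
    np.save(f'pose_{k}.npy',f2.x)
    for (n,m,roi) in mk:
        im=t if n=='top' else s; x0,y0,ww,hh=roi; c=im[y0:y0+hh,x0:x0+ww].copy(); c=cv2.resize(c,(150,150),interpolation=0)
        r=cv2.resize(render(n,M[k],f2.x,roi),(150,150)); q=cv2.resize(m,(150,150),interpolation=0)
        for mm,col in((q,(255,0,0)),(r,(0,255,0))):
            cs,_=cv2.findContours((mm>.5).astype(np.uint8),0,1); cv2.drawContours(c,cs,-1,col,1)
        vis.append(c)
cv2.imwrite('pics/fit0.png',np.vstack([np.hstack(vis[i:i+5]) for i in range(0,20,5)]))
E
python3 fit0.py
```

```text
square_seal [ 0.5974 -0.2031 -1.6095] 0.161 | top [ 0.5967 -0.2017 -1.6891] 0.16 | side [ 0.599  -0.2034 -1.5054] 0.114
round_seal [0.5957 0.3416 0.4031] 0.182 | top [0.5945 0.341  0.8605] 0.198 | side [0.5957 0.3416 0.4025] 0.165Traceback (most recent call last):
  File "fit0.py", line 15, in <module>
    f2=fit(mk,M[k],p0); o=[fit([m],M[k],f2.x) for m in mk]
  File "h.py", line 48, in fit
    o=minimize(cost,s[0],method='Nelder-Mead',options=dict(initial_simplex=s,xatol=1e-5,fatol=1e-5,maxiter=400))
    res = _minimize_neldermead(fun, x0, args, callback, bounds=bounds,
                               **options)
    fsim[j] = func(sim[j])
              ~~~~^^^^^^^^
    fx = function(np.copy(x), *(wrapper_args + args))
  File "h.py", line 43, in cost
    r=render(n,parts,p,roi,z); c+=1-np.minimum(r,m).sum()/np.maximum(r,m).sum()
  File "h.py", line 25, in render
    u=proj(n,P@R.T+[x,y,z]); u=(u-[x0,y0]+0.5)*K-0.5
  File "h.py", line 7, in proj
    f,cx,cy,W=cam(n); q=P@W[:3,:3].T+W[:3,3]; return np.c_[cx+f*q[:,0]/q[:,2],cy+f*q[:,1]/q[:,2]]
              ~~~^^^
  File "h.py", line 5, in cam
    m=viewer.camera_model(n); f=240/np.tan(np.radians(m['vfov'])/2); return f,m['cx'],m['cy'],np.linalg.inv(m['T'])
ValueError: time passes only in moves, steps and waits
```

Cache the camera model. I'll also widen the red range and only use the convex top.

```bash
sed -i 's/^def cam(n):/import functools\n@functools.lru_cache(None)\ndef cam(n):/' h.py; sed -i 's/red=((H<8)|(H>165))&(S>70)/red=((H<9)|(H>165))\&(S>70)/' h.py
sed -i "s/p0=\[\*ground/print(k,end=' ');p0=[*ground/" fit0.py
python3 fit0.py
```

```text
square_seal square_seal [ 0.5975 -0.2022 -1.7188] 0.145 | top [ 0.5967 -0.2022 -1.6992] 0.142 | side [ 0.5998 -0.2033 -1.5772] 0.105
round_seal round_seal [ 0.5957  0.3414 -0.1312] 0.166 | top [ 0.5952  0.3406 -0.3246] 0.189 | side [ 0.5958  0.3415 -0.1306] 0.14
oblong_seal oblong_seal [0.4297 0.205  2.2595] 0.134 | top [0.4298 0.2053 2.2125] 0.162 | side [0.43   0.2047 2.3008] 0.094
square_stand square_stand [ 0.4457 -0.2046 -0.2258] 0.111 | top [ 0.4448 -0.2047 -0.2308] 0.085 | side [ 0.4471 -0.204  -0.2046] 0.127
round_stand round_stand [0.5939 0.195  0.4686] 0.15 | top [0.5934 0.1951 0.2979] 0.127 | side [0.5939 0.1951 0.4685] 0.172
oblong_stand oblong_stand [ 0.5949 -0.3419 -0.0708] 0.145 | top [ 0.5939 -0.3421 -0.0527] 0.098 | side [ 0.5962 -0.3412 -0.0443] 0.175
spatula spatula [0.5611 0.0195 3.1192] 0.144 | top [0.5601 0.0196 3.1173] 0.096 | side [0.5609 0.0193 3.1402] 0.187
brush_bed brush_bed [ 0.4148  0.3553 -0.0962] 0.091 | top [ 0.4146  0.3554 -0.1031] 0.083 | side [ 0.4158  0.3553 -0.0966] 0.098
jar jar [0.696  0.0209 0.033 ] 0.121 | top [0.6954 0.0202 0.0302] 0.087 | side [0.6979 0.022  0.0752] 0.146
weight weight [ 0.4284 -0.364   1.027 ] 0.164 | top [ 0.4279 -0.3628  1.032 ] 0.119 | side [ 0.4295 -0.362   1.1421] 0.192
```

View pics/fit0.png

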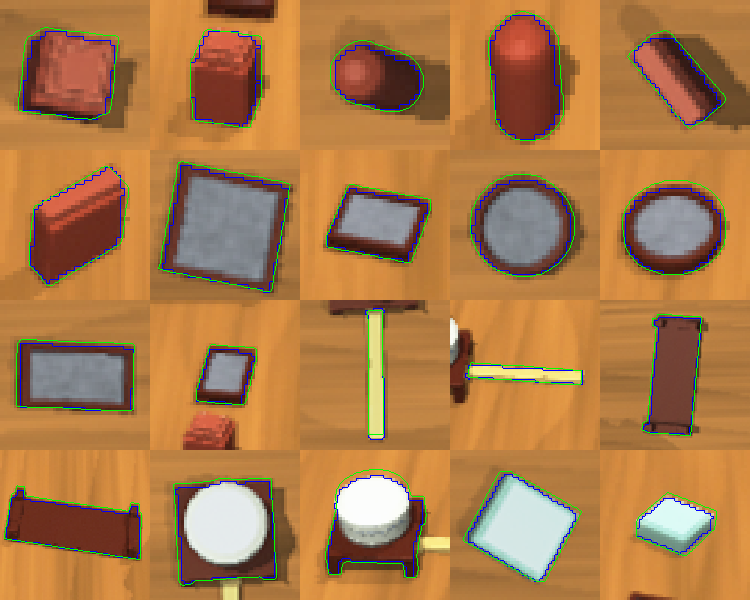

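The fits agree between cameras to about 1–2 mm. The handle end is at x≈0.541, so the spatula's middle is at about (0.636, 0.018) with yaw -0.02. Next, a helper that turns world targets into tool shifts.

```bash
cat > go.py <<'E'
import sys,numpy as np
from workcell import status
from scipy.spatial.transform import Rotation as Ro
s=status.get_state(); p=s['tcp_pos']; q=s['orientation']; R=Ro.from_quat([q[1],q[2],q[3],q[0]])
cur=np.arctan2(*R.as_matrix()[[1,0],0])
print('t %.2f'%s['clock'],'tcp',np.round(p,4),'phi %.3f'%cur,'tilt %.4f'%np.arccos(-R.as_matrix()[2,2]),'gap %.4f'%s['finger_gap'],'F',np.round(s['wrist_force'],1),'j',np.round(s['joint_pos'],2))
for a in sys.argv[1:]:
    x,y,z,f=map(float,a.split(','))
    f=cur+(f-cur+np.pi/2)%np.pi-np.pi/2
    D=np.array([[np.cos(f),np.sin(f),0],[np.sin(f),-np.cos(f),0],[0,0,-1]])
    d=R.inv().apply(np.array([x,y,z])-p); r=(R.inv()*Ro.from_matrix(D)).as_rotvec()
    print(a,'shift',np.round(d,4),'rot',np.round(r,4),'rows %.1f %.1f'%(np.linalg.norm(d)/.0417,np.linalg.norm(r)/.125))
E
python3 go.py 0.5955,0.341,0.15,1.22 0.5955,0.341,0.014,1.22
```

```text
t 0.10 tcp [0.2172 0.5319 0.2305] phi 1.183 tilt 0.0016 gap 0.0854 F [-0.2 -0.4  0.7] j [ 1.04  0.31  0.05  1.3  -0.    1.43]
0.5955,0.341,0.15,1.22 shift [-0.0336  0.4224  0.0805] rot [-0.0002  0.0016 -0.037 ] rows 10.3 0.3
0.5955,0.341,0.014,1.22 shift [-0.0333  0.4224  0.2165] rot [-0.0002  0.0016 -0.037 ] rows 11.4 0.3
```

Call:
{"name": "carry_out", "arguments": {
  "plan": [
    {"x":-0.0336,"y":0.4224,"z":0.0805,"ay":0.0016,"az":-0.037,"hand":0.6},
    {"x":-0.0336,"y":0.4224,"z":0.0805,"ay":0.0016,"az":-0.037,"hand":0.6},
    {"x":-0.0336,"y":0.4224,"z":0.0805,"ay":0.0016,"az":-0.037,"hand":0.6},
    {"x":-0.0336,"y":0.4224,"z":0.0805,"ay":0.0016,"az":-0.037,"hand":0.6},
    {"x":-0.0336,"y":0.4224,"z":0.0805,"ay":0.0016,"az":-0.037,"hand":0.6},
    {"x":-0.0336,"y":0.4224,"z":0.0805,"ay":0.0016,"az":-0.037,"hand":0.6},
    {"x":-0.0336,"y":0.4224,"z":0.0805,"ay":0.0016,"az":-0.037,"hand":0.6},
    {"x":-0.0336,"y":0.4224,"z":0.0805,"ay":0.0016,"az":-0.037,"hand":0.6},
    {"x":-0.0336,"y":0.4224,"z":0.0805,"ay":0.0016,"az":-0.037,"hand":0.6},
    {"x":-0.0336,"y":0.4224,"z":0.0805,"ay":0.0016,"az":-0.037,"hand":0.6},
    {"x":-0.0336,"y":0.4224,"z":0.0805,"ay":0.0016,"az":-0.037,"hand":0.6},
    {"x":-0.0336,"y":0.4224,"z":0.0805,"ay":0.0016,"az":-0.037,"hand":0.6}
  ]
}}

```text
schema error: expected keys x, y, z, ax, ay, az, hand
```

```bash
python3 go.py 0.5955,0.341,0.15,1.22 0.5955,0.341,0.014,1.22; python3 - <<'E'
from workcell import viewer
import cv2
a=viewer.read_camera('side')[:,:,::-1]; cv2.imwrite('pics/s1.png',cv2.resize(a[260:480,150:440],None,fx=2.5,fy=2.5))
E
```

```text
t 0.10 tcp [0.2172 0.5319 0.2305] phi 1.183 tilt 0.0016 gap 0.0854 F [-0.2 -0.4  0.7] j [ 1.04  0.31  0.05  1.3  -0.    1.43]
0.5955,0.341,0.15,1.22 shift [-0.0336  0.4224  0.0805] rot [-0.0002  0.0016 -0.037 ] rows 10.3 0.3
0.5955,0.341,0.014,1.22 shift [-0.0333  0.4224  0.2165] rot [-0.0002  0.0016 -0.037 ] rows 11.4 0.3
```

View pics/s1.png

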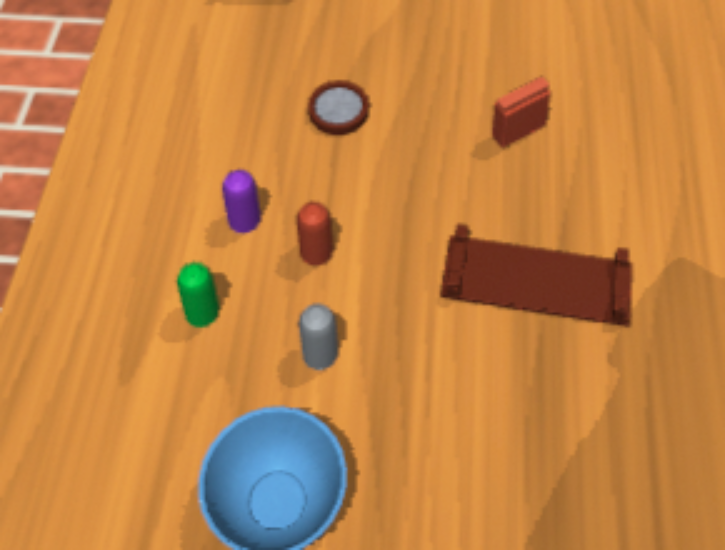

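The call was refused because every row needs all seven keys, and the arm hasn't moved. The crop again shows the red seal at side (276,353), with its neighbours clear. Resending.

Call:
{"name": "carry_out", "arguments": {
  "plan": [
    {"x":-0.0336,"y":0.4224,"z":0.0805,"ax":0,"ay":0.0016,"az":-0.037,"hand":0.6},
    {"x":-0.0336,"y":0.4224,"z":0.0805,"ax":0,"ay":0.0016,"az":-0.037,"hand":0.6},
    {"x":-0.0336,"y":0.4224,"z":0.0805,"ax":0,"ay":0.0016,"az":-0.037,"hand":0.6},
    {"x":-0.0336,"y":0.4224,"z":0.0805,"ax":0,"ay":0.0016,"az":-0.037,"hand":0.6},
    {"x":-0.0336,"y":0.4224,"z":0.0805,"ax":0,"ay":0.0016,"az":-0.037,"hand":0.6},
    {"x":-0.0336,"y":0.4224,"z":0.0805,"ax":0,"ay":0.0016,"az":-0.037,"hand":0.6},
    {"x":-0.0336,"y":0.4224,"z":0.0805,"ax":0,"ay":0.0016,"az":-0.037,"hand":0.6},
    {"x":-0.0336,"y":0.4224,"z":0.0805,"ax":0,"ay":0.0016,"az":-0.037,"hand":0.6},
    {"x":-0.0336,"y":0.4224,"z":0.0805,"ax":0,"ay":0.0016,"az":-0.037,"hand":0.6},
    {"x":-0.0336,"y":0.4224,"z":0.0805,"ax":0,"ay":0.0016,"az":-0.037,"hand":0.6},
    {"x":-0.0336,"y":0.4224,"z":0.0805,"ax":0,"ay":0.0016,"az":-0.037,"hand":0.6},
    {"x":-0.0336,"y":0.4224,"z":0.0805,"ax":0,"ay":0.0016,"az":-0.037,"hand":0.6}
  ]
}}

```text
clock: 1.15
tcp_pos: [0.5984, 0.338, 0.1476]
orientation: [-0.0, 0.821, 0.571, -0.001]
wrist_force: [-0.3, -0.3, 0.3]
finger_gap: 0.0511
```

```bash
python3 go.py 0.5955,0.341,0.15,1.22 0.5955,0.341,0.014,1.22
```

```text
t 1.15 tcp [0.5984 0.338  0.1476] phi 1.215 tilt 0.0020 gap 0.0511 F [-0.3 -0.3  0.3] j [ 0.4   0.57  0.23  1.24 -0.    0.75]
0.5955,0.341,0.15,1.22 shift [ 0.0018 -0.0038 -0.0024] rot [-0.0012  0.0016 -0.005 ] rows 0.1 0.0
0.5955,0.341,0.014,1.22 shift [ 0.002  -0.0036  0.1336] rot [-0.0012  0.0016 -0.005 ] rows 3.2 0.0
```

Call:
{"name": "carry_out", "arguments": {
  "plan": [
    {"x":0.002,"y":-0.0036,"z":0.03,"ax":-0.001,"ay":0.0016,"az":-0.005,"hand":0.6},
    {"x":0.002,"y":-0.0036,"z":0.06,"ax":-0.001,"ay":0.0016,"az":-0.005,"hand":0.6},
    {"x":0.002,"y":-0.0036,"z":0.09,"ax":-0.001,"ay":0.0016,"az":-0.005,"hand":0.6},
    {"x":0.002,"y":-0.0036,"z":0.115,"ax":-0.001,"ay":0.0016,"az":-0.005,"hand":0.6},
    {"x":0.002,"y":-0.0036,"z":0.1336,"ax":-0.001,"ay":0.0016,"az":-0.005,"hand":0.6},
    {"x":0.002,"y":-0.0036,"z":0.1336,"ax":-0.001,"ay":0.0016,"az":-0.005,"hand":0.6},
    {"x":0.002,"y":-0.0036,"z":0.1336,"ax":-0.001,"ay":0.0016,"az":-0.005,"hand":0.4},
    {"x":0.002,"y":-0.0036,"z":0.1336,"ax":-0.001,"ay":0.0016,"az":-0.005,"hand":0.32},
    {"x":0.002,"y":-0.0036,"z":0.1336,"ax":-0.001,"ay":0.0016,"az":-0.005,"hand":0.25},
    {"x":0.002,"y":-0.0036,"z":0.1336,"ax":-0.001,"ay":0.0016,"az":-0.005,"hand":0.1},
    {"x":0.002,"y":-0.0036,"z":0.1336,"ax":-0.001,"ay":0.0016,"az":-0.005,"hand":0.1},
    {"x":0.002,"y":-0.0036,"z":0.1336,"ax":-0.001,"ay":0.0016,"az":-0.005,"hand":0.1}
  ],
  "squeeze": 40
}}

```text
clock: 2.15
tcp_pos: [0.5964, 0.3415, 0.0158]
orientation: [0.0, 0.82, 0.573, 0.001]
wrist_force: [-0.8, 0.7, 4.2]
finger_gap: 0.0271
```

```bash
python3 go.py 0.595,0.341,0.08,1.22  0.5937,0.195,0.08,1.22  0.5937,0.195,0.0235,1.22; python3 - <<'E'
from workcell import viewer
import cv2
a=viewer.read_camera('side')[:,:,::-1]; cv2.imwrite('pics/s2.png',cv2.resize(a[260:480,150:440],None,fx=2.5,fy=2.5))
E
```

```text
t 2.15 tcp [0.5964 0.3415 0.0158] phi 1.220 tilt 0.0026 gap 0.0271 F [-0.8  0.7  4.2] j [0.4  0.65 0.04 0.96 0.   0.75]
0.595,0.341,0.08,1.22 shift [-0.0008 -0.001  -0.0642] rot [ 0.0015 -0.0021  0.    ] rows 1.5 0.0
0.5937,0.195,0.08,1.22 shift [-0.1384  0.048  -0.0644] rot [ 0.0015 -0.0021  0.    ] rows 3.8 0.0
0.5937,0.195,0.0235,1.22 shift [-0.1385  0.0479 -0.0079] rot [ 0.0015 -0.0021  0.    ] rows 3.5 0.0
```

View pics/s2.png

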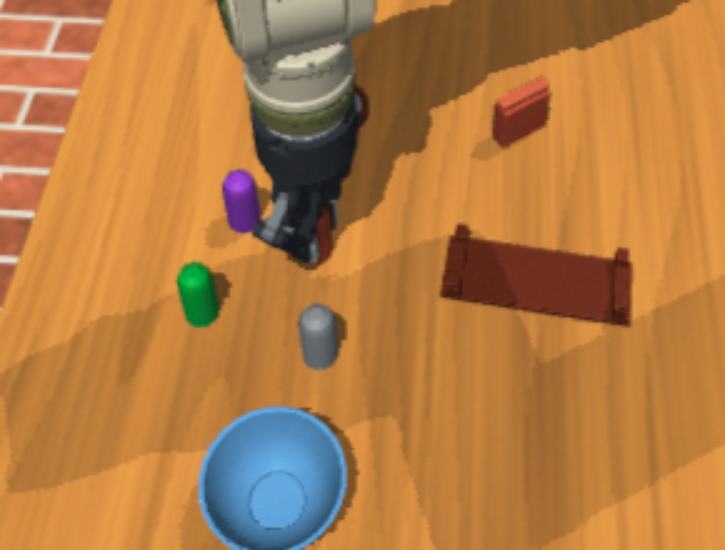

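Call:
{"name": "carry_out", "arguments": {
  "plan": [
    {"x":0,"y":0,"z":-0.02,"ax":0.0015,"ay":-0.002,"az":0,"hand":0.1},
    {"x":0,"y":0,"z":-0.045,"ax":0.0015,"ay":-0.002,"az":0,"hand":0.1},
    {"x":-0.0009,"y":0,"z":-0.065,"ax":0.0015,"ay":-0.002,"az":0,"hand":0.1},
    {"x":-0.028,"y":0.01,"z":-0.065,"ax":0.0015,"ay":-0.002,"az":0,"hand":0.1},
    {"x":-0.056,"y":0.02,"z":-0.065,"ax":0.0015,"ay":-0.002,"az":0,"hand":0.1},
    {"x":-0.084,"y":0.03,"z":-0.065,"ax":0.0015,"ay":-0.002,"az":0,"hand":0.1},
    {"x":-0.112,"y":0.04,"z":-0.065,"ax":0.0015,"ay":-0.002,"az":0,"hand":0.1},
    {"x":-0.138,"y":0.048,"z":-0.065,"ax":0.0015,"ay":-0.002,"az":0,"hand":0.1},
    {"x":-0.1385,"y":0.048,"z":-0.055,"ax":0.0015,"ay":-0.002,"az":0,"hand":0.1},
    {"x":-0.1385,"y":0.048,"z":-0.04,"ax":0.0015,"ay":-0.002,"az":0,"hand":0.1},
    {"x":-0.1385,"y":0.048,"z":-0.025,"ax":0.0015,"ay":-0.002,"az":0,"hand":0.1},
    {"x":-0.1385,"y":0.048,"z":-0.02,"ax":0.0015,"ay":-0.002,"az":0,"hand":0.1}
  ]
}}

```text
clock: 3.2
tcp_pos: [0.5922, 0.1945, 0.0331]
orientation: [-0.001, 0.82, 0.573, -0.002]
wrist_force: [-1.4, 0.1, -1.2]
finger_gap: 0.0269
```

```bash
python3 go.py  0.5937,0.195,0.0235,1.22; python3 - <<'E'
from workcell import viewer
import cv2
a=viewer.read_camera('side')[:,:,::-1]; cv2.imwrite('pics/s3.png',cv2.resize(a[230:380,200:360],None,fx=4,fy=4))
E
```

```text
t 3.20 tcp [0.5922 0.1945 0.0331] phi 1.219 tilt 0.0035 gap 0.0269 F [-1.4  0.1 -1.2] j [ 0.19  0.53 -0.13  0.92  0.    0.54]
0.5937,0.195,0.0235,1.22 shift [0.001  0.0012 0.0096] rot [-0.0031  0.0017 -0.0007] rows 0.2 0.0
```

View pics/s3.png

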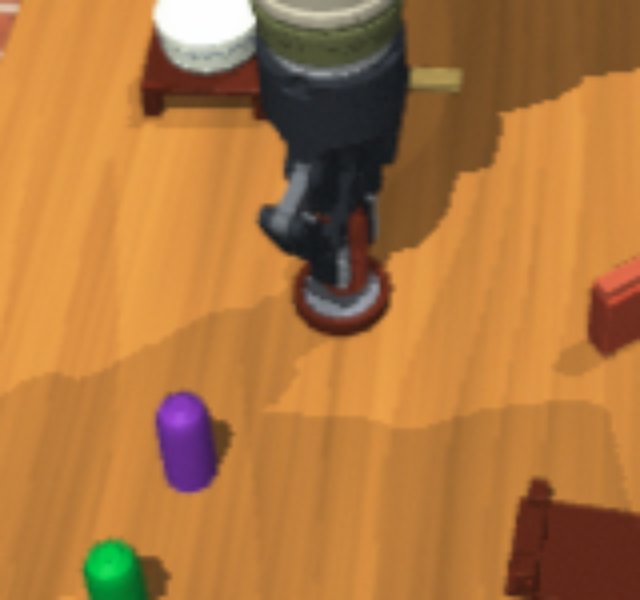

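The seal hangs upright over the round stand's felt (stand at side (286,302)). Lower, release and retreat upwards.

Call:
{"name": "carry_out", "arguments": {
  "plan": [
    {"x":0.001,"y":0.0012,"z":0.003,"ax":-0.003,"ay":0.0017,"az":0,"hand":0.1},
    {"x":0.001,"y":0.0012,"z":0.006,"ax":-0.003,"ay":0.0017,"az":0,"hand":0.1},
    {"x":0.001,"y":0.0012,"z":0.0095,"ax":-0.003,"ay":0.0017,"az":0,"hand":0.1},
    {"x":0.001,"y":0.0012,"z":0.0095,"ax":-0.003,"ay":0.0017,"az":0,"hand":0.1},
    {"x":0.001,"y":0.0012,"z":0.0095,"ax":-0.003,"ay":0.0017,"az":0,"hand":0.38},
    {"x":0.001,"y":0.0012,"z":0.0095,"ax":-0.003,"ay":0.0017,"az":0,"hand":0.45},
    {"x":0.001,"y":0.0012,"z":0.0095,"ax":-0.003,"ay":0.0017,"az":0,"hand":0.5},
    {"x":0.001,"y":0.0012,"z":0,"ax":-0.003,"ay":0.0017,"az":0,"hand":0.5},
    {"x":0.001,"y":0.0012,"z":-0.02,"ax":-0.003,"ay":0.0017,"az":0,"hand":0.5},
    {"x":0.001,"y":0.0012,"z":-0.05,"ax":-0.003,"ay":0.0017,"az":0,"hand":0.5},
    {"x":0.001,"y":0.0012,"z":-0.08,"ax":-0.003,"ay":0.0017,"az":0,"hand":0.5},
    {"x":0.001,"y":0.0012,"z":-0.1,"ax":-0.003,"ay":0.0017,"az":0,"hand":0.5}
  ]
}}

```text
clock: 4.25
tcp_pos: [0.5948, 0.1954, 0.1366]
orientation: [0.0, 0.82, 0.573, 0.001]
wrist_force: [0.8, -0.5, -0.4]
finger_gap: 0.0429
```

```bash
python3 go.py 0.430,0.205,0.10,-0.88  0.430,0.205,0.014,-0.88
```

```text
t 4.25 tcp [0.5948 0.1954 0.1366] phi 1.220 tilt 0.0025 gap 0.0429 F [ 0.8 -0.5 -0.4] j [0.19 0.45 0.01 1.13 0.   0.54]
0.430,0.205,0.10,-0.88 shift [-0.0477 -0.1581  0.0362] rot [ 2.6000e-03 -1.0000e-04 -1.0418e+00] rows 4.1 8.3
0.430,0.205,0.014,-0.88 shift [-0.0479 -0.1583  0.1222] rot [ 2.6000e-03 -1.0000e-04 -1.0418e+00] rows 4.9 8.3
```

Call:
{"name": "carry_out", "arguments": {
  "plan": [
    {"x":-0.0477,"y":-0.1581,"z":0.036,"ax":0.002,"ay":0,"az":-1.0418,"hand":0.55},
    {"x":-0.0477,"y":-0.1581,"z":0.036,"ax":0.002,"ay":0,"az":-1.0418,"hand":0.55},
    {"x":-0.0477,"y":-0.1581,"z":0.036,"ax":0.002,"ay":0,"az":-1.0418,"hand":0.55},
    {"x":-0.0477,"y":-0.1581,"z":0.036,"ax":0.002,"ay":0,"az":-1.0418,"hand":0.55},
    {"x":-0.0477,"y":-0.1581,"z":0.036,"ax":0.002,"ay":0,"az":-1.0418,"hand":0.55},
    {"x":-0.0477,"y":-0.1581,"z":0.036,"ax":0.002,"ay":0,"az":-1.0418,"hand":0.55},
    {"x":-0.0477,"y":-0.1581,"z":0.036,"ax":0.002,"ay":0,"az":-1.0418,"hand":0.55},
    {"x":-0.0477,"y":-0.1581,"z":0.036,"ax":0.002,"ay":0,"az":-1.0418,"hand":0.55},
    {"x":-0.0477,"y":-0.1581,"z":0.036,"ax":0.002,"ay":0,"az":-1.0418,"hand":0.55},
    {"x":-0.0477,"y":-0.1581,"z":0.036,"ax":0.002,"ay":0,"az":-1.0418,"hand":0.55},
    {"x":-0.0477,"y":-0.1581,"z":0.036,"ax":0.002,"ay":0,"az":-1.0418,"hand":0.55}
  ]
}}

```text
clock: 5.17
tcp_pos: [0.4303, 0.2051, 0.1009]
orientation: [0.001, 0.427, 0.904, 0.001]
wrist_force: [-0.1, 0.3, -0.9]
finger_gap: 0.0471
```

```bash
python3 go.py 0.430,0.205,0.10,-0.88  0.430,0.205,0.012,-0.88; python3 - <<'E'
from h import *
t=viewer.read_camera('top')[:,:,::-1]; s=viewer.read_camera('side')[:,:,::-1]
cv2.imwrite('pics/t4.png',t);cv2.imwrite('pics/s4.png',s)
a=cv2.resize(s[240:350,220:400],None,fx=4,fy=4); b=cv2.resize(t[210:330,200:300],None,fx=3.3,fy=3.3); b=cv2.copyMakeBorder(b,0,max(0,a.shape[0]-b.shape[0]),0,0,0)
cv2.imwrite('pics/v4.png',cv2.resize(np.hstack([a,b[:a.shape[0]]]),(800,340)))
E
```

```text
t 5.17 tcp [0.4303 0.2051 0.1009] phi 2.260 tilt 0.0016 gap 0.0471 F [-0.1  0.3 -0.9] j [ 0.28  0.21 -0.43  0.93  0.   -0.41]
0.430,0.205,0.10,-0.88 shift [ 0.0001 -0.0003  0.0009] rot [ 0.0015  0.0006 -0.0015] rows 0.0 0.0
0.430,0.205,0.012,-0.88 shift [ 0.0002 -0.0005  0.0889] rot [ 0.0015  0.0006 -0.0015] rows 2.1 0.0
```

View pics/v4.png

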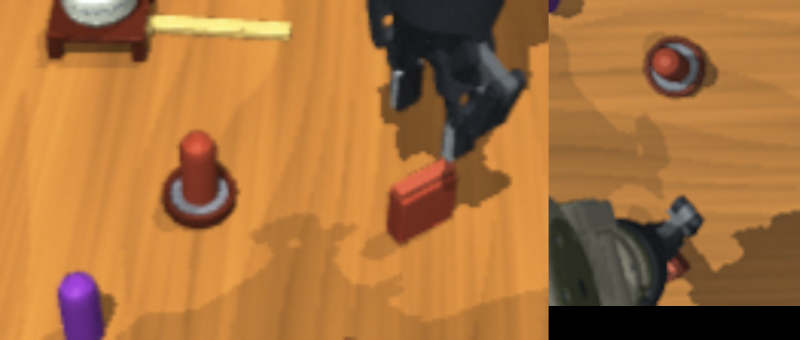

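The round seal stands upright on its felt (side ≈(270,290)). The jaws straddle the oblong seal's narrow side, so I descend and grip.

Call:
{"name": "carry_out", "arguments": {
  "plan": [
    {"x":0.0002,"y":-0.0005,"z":0.025,"ax":0.0015,"ay":0.0006,"az":0,"hand":0.55},
    {"x":0.0002,"y":-0.0005,"z":0.05,"ax":0.0015,"ay":0.0006,"az":0,"hand":0.55},
    {"x":0.0002,"y":-0.0005,"z":0.072,"ax":0.0015,"ay":0.0006,"az":0,"hand":0.55},
    {"x":0.0002,"y":-0.0005,"z":0.087,"ax":0.0015,"ay":0.0006,"az":0,"hand":0.55},
    {"x":0.0002,"y":-0.0005,"z":0.087,"ax":0.0015,"ay":0.0006,"az":0,"hand":0.5},
    {"x":0.0002,"y":-0.0005,"z":0.087,"ax":0.0015,"ay":0.0006,"az":0,"hand":0.35},
    {"x":0.0002,"y":-0.0005,"z":0.087,"ax":0.0015,"ay":0.0006,"az":0,"hand":0.27},
    {"x":0.0002,"y":-0.0005,"z":0.087,"ax":0.0015,"ay":0.0006,"az":0,"hand":0.2},
    {"x":0.0002,"y":-0.0005,"z":0.087,"ax":0.0015,"ay":0.0006,"az":0,"hand":0.13},
    {"x":0.0002,"y":-0.0005,"z":0.087,"ax":0.0015,"ay":0.0006,"az":0,"hand":0.05},
    {"x":0.0002,"y":-0.0005,"z":0.087,"ax":0.0015,"ay":0.0006,"az":0,"hand":0.0},
    {"x":0.0002,"y":-0.0005,"z":0.087,"ax":0.0015,"ay":0.0006,"az":0,"hand":0.0}
  ]
}}

```text
clock: 6.27
tcp_pos: [0.431, 0.2053, 0.0148]
orientation: [0.001, 0.427, 0.904, 0.001]
wrist_force: [-0.5, 0.1, 6.6]
finger_gap: 0.0173
```

```bash
python3 go.py 0.43,0.205,0.13,2.26 0.595,-0.342,0.13,-0.06
```

```text
t 6.27 tcp [0.431  0.2053 0.0148] phi 2.260 tilt 0.0022 gap 0.0173 F [-0.5  0.1  6.6] j [ 0.28  0.31 -0.54  0.72  0.   -0.41]
0.43,0.205,0.13,2.26 shift [ 0.0003 -0.0007 -0.1152] rot [0.002  0.0008 0.0003] rows 2.8 0.0
0.595,-0.342,0.13,-0.06 shift [-0.5267 -0.2213 -0.1152] rot [ 0.0015  0.0016 -0.8213] rows 14.0 6.6
```

Call:
{"name": "carry_out", "arguments": {
  "plan": [
    {"x":0,"y":0,"z":-0.02,"ax":0.002,"ay":0.001,"az":0,"hand":0.0},
    {"x":0,"y":0,"z":-0.05,"ax":0.002,"ay":0.001,"az":0,"hand":0.0},
    {"x":0,"y":0,"z":-0.085,"ax":0.002,"ay":0.001,"az":0,"hand":0.0},
    {"x":-0.02,"y":-0.009,"z":-0.11,"ax":0.002,"ay":0.001,"az":-0.03,"hand":0.0},
    {"x":-0.05,"y":-0.021,"z":-0.115,"ax":0.002,"ay":0.001,"az":-0.1,"hand":0.0},
    {"x":-0.085,"y":-0.036,"z":-0.115,"ax":0.002,"ay":0.001,"az":-0.17,"hand":0.0},
    {"x":-0.12,"y":-0.05,"z":-0.115,"ax":0.002,"ay":0.001,"az":-0.24,"hand":0.0},
    {"x":-0.155,"y":-0.065,"z":-0.115,"ax":0.002,"ay":0.001,"az":-0.31,"hand":0.0},
    {"x":-0.19,"y":-0.08,"z":-0.115,"ax":0.002,"ay":0.001,"az":-0.38,"hand":0.0},
    {"x":-0.225,"y":-0.095,"z":-0.115,"ax":0.002,"ay":0.001,"az":-0.45,"hand":0.0},
    {"x":-0.255,"y":-0.107,"z":-0.115,"ax":0.002,"ay":0.001,"az":-0.52,"hand":0.0},
    {"x":-0.275,"y":-0.115,"z":-0.115,"ax":0.002,"ay":0.001,"az":-0.58,"hand":0.0}
  ]
}}

```text
clock: 7.27
tcp_pos: [0.5177, -0.0834, 0.1301]
orientation: [0.001, 0.15, 0.989, -0.001]
wrist_force: [0.9, 1.3, -2.0]
finger_gap: 0.0174
```

```bash
python3 go.py 0.595,-0.342,0.13,-0.06
```

```text
t 7.27 tcp [ 0.5177 -0.0834  0.1301] phi 2.841 tilt 0.0019 gap 0.0174 F [ 0.9  1.3 -2. ] j [-0.31  0.27 -0.27  1.03 -0.   -1.58]
0.595,-0.342,0.13,-0.06 shift [-0.1504 -0.2242  0.0005] rot [-0.0013  0.0015 -0.2405] rows 6.5 1.9
```

Call:
{"name": "carry_out", "arguments": {
  "plan": [
    {"x":-0.012,"y":-0.018,"z":0,"ax":-0.001,"ay":0.0015,"az":-0.04,"hand":0.0},
    {"x":-0.032,"y":-0.047,"z":0,"ax":-0.001,"ay":0.0015,"az":-0.08,"hand":0.0},
    {"x":-0.052,"y":-0.077,"z":0,"ax":-0.001,"ay":0.0015,"az":-0.12,"hand":0.0},
    {"x":-0.072,"y":-0.107,"z":0,"ax":-0.001,"ay":0.0015,"az":-0.16,"hand":0.0},
    {"x":-0.092,"y":-0.137,"z":0,"ax":-0.001,"ay":0.0015,"az":-0.2,"hand":0.0},
    {"x":-0.112,"y":-0.167,"z":0,"ax":-0.001,"ay":0.0015,"az":-0.24,"hand":0.0},
    {"x":-0.13,"y":-0.194,"z":0,"ax":-0.001,"ay":0.0015,"az":-0.24,"hand":0.0},
    {"x":-0.144,"y":-0.214,"z":0.005,"ax":-0.001,"ay":0.0015,"az":-0.24,"hand":0.0},
    {"x":-0.15,"y":-0.224,"z":0.025,"ax":-0.001,"ay":0.0015,"az":-0.24,"hand":0.0},
    {"x":-0.15,"y":-0.224,"z":0.05,"ax":-0.001,"ay":0.0015,"az":-0.24,"hand":0.0},
    {"x":-0.15,"y":-0.224,"z":0.075,"ax":-0.001,"ay":0.0015,"az":-0.24,"hand":0.0},
    {"x":-0.15,"y":-0.224,"z":0.09,"ax":-0.001,"ay":0.0015,"az":-0.24,"hand":0.0}
  ]
}}

```text
clock: 8.27
tcp_pos: [0.5932, -0.3414, 0.0372]
orientation: [-0.002, 0.031, 1.0, 0.001]
wrist_force: [-0.5, 0.3, -1.2]
finger_gap: 0.0174
```

```bash
python3 go.py 0.595,-0.342,0.0225,-0.06; python3 - <<'E'
from h import *
t=viewer.read_camera('top')[:,:,::-1]; s=viewer.read_camera('side')[:,:,::-1]
cv2.imwrite('pics/t5.png',t);cv2.imwrite('pics/s5.png',s)
a=cv2.resize(s[120:220,250:390],(560,400)); b=cv2.resize(t[190:290,440:500],(240,400)); 
cv2.imwrite('pics/v5.png',np.hstack([a,b]))
E
```

```text
t 8.27 tcp [ 0.5932 -0.3414  0.0372] phi 3.080 tilt 0.0040 gap 0.0174 F [-0.5  0.3 -1.2] j [-0.64  0.63  0.06  1.01 -0.   -2.15]
0.595,-0.342,0.0225,-0.06 shift [-0.0019 -0.0005  0.0147] rot [ 0.002  -0.0035 -0.0014] rows 0.4 0.0
```

View pics/v5.png

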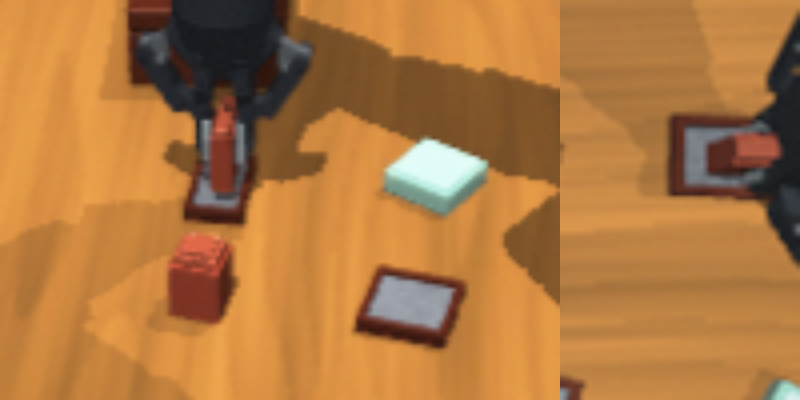

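The oblong seal is held upright over its stand, centred and aligned. Lower and release.

Call:
{"name": "carry_out", "arguments": {
  "plan": [
    {"x":-0.0019,"y":-0.0005,"z":0.005,"ax":0.002,"ay":-0.0035,"az":0,"hand":0.0},
    {"x":-0.0019,"y":-0.0005,"z":0.01,"ax":0.002,"ay":-0.0035,"az":0,"hand":0.0},
    {"x":-0.0019,"y":-0.0005,"z":0.0145,"ax":0.002,"ay":-0.0035,"az":0,"hand":0.0},
    {"x":-0.0019,"y":-0.0005,"z":0.0145,"ax":0.002,"ay":-0.0035,"az":0,"hand":0.0},
    {"x":-0.0019,"y":-0.0005,"z":0.0145,"ax":0.002,"ay":-0.0035,"az":0,"hand":0.27},
    {"x":-0.0019,"y":-0.0005,"z":0.0145,"ax":0.002,"ay":-0.0035,"az":0,"hand":0.35},
    {"x":-0.0019,"y":-0.0005,"z":0.0145,"ax":0.002,"ay":-0.0035,"az":0,"hand":0.45},
    {"x":-0.0019,"y":-0.0005,"z":0.006,"ax":0.002,"ay":-0.0035,"az":0,"hand":0.45},
    {"x":-0.0019,"y":-0.0005,"z":-0.015,"ax":0.002,"ay":-0.0035,"az":0,"hand":0.45},
    {"x":-0.0019,"y":-0.0005,"z":-0.045,"ax":0.002,"ay":-0.0035,"az":0,"hand":0.5},
    {"x":-0.0019,"y":-0.0005,"z":-0.075,"ax":0.002,"ay":-0.0035,"az":0,"hand":0.6},
    {"x":-0.0019,"y":-0.0005,"z":-0.09,"ax":0.002,"ay":-0.0035,"az":0,"hand":0.7}
  ]
}}

```text
clock: 9.37
tcp_pos: [0.596, -0.3422, 0.1314]
orientation: [0.001, 0.03, 1.0, -0.001]
wrist_force: [0.6, -1.1, -0.0]
finger_gap: 0.0597
```

```bash
python3 go.py 0.5975,-0.2025,0.12,-0.12 ; python3 - <<'E'
from h import *
t=viewer.read_camera('top')[:,:,::-1]; s=viewer.read_camera('side')[:,:,::-1]
cv2.imwrite('pics/t6.png',t);cv2.imwrite('pics/s6.png',s)
a=cv2.resize(s[120:220,250:390],(560,400)); b=cv2.resize(t[190:290,420:480],(240,400)); 
cv2.imwrite('pics/v6.png',np.hstack([a,b]))
# square seal yaw refit with a stepped-top-free model on fresh pics
E
```

```text
t 9.37 tcp [ 0.596  -0.3422  0.1314] phi 3.081 tilt 0.0020 gap 0.0597 F [ 0.6 -1.1 -0. ] j [-0.64  0.57  0.2   1.2  -0.   -2.15]
0.5975,-0.2025,0.12,-0.12 shift [0.007  0.1395 0.0112] rot [-0.0011  0.0017  0.0592] rows 3.4 0.5
```

View pics/v6.png

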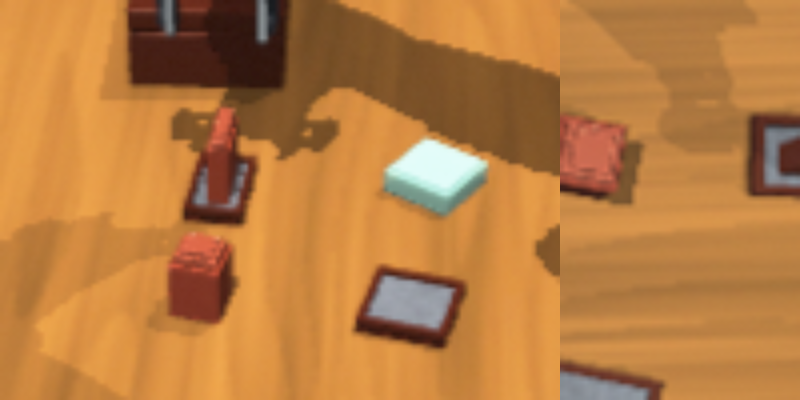

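The oblong seal stands on its felt. The square seal's yaw from the top edge is about -0.15. Moving over it.

Call:
{"name": "carry_out", "arguments": {
  "plan": [
    {"x":0.008,"y":0.1395,"z":0.011,"ax":-0.001,"ay":0.0017,"az":0.09,"hand":0.78},
    {"x":0.008,"y":0.1395,"z":0.011,"ax":-0.001,"ay":0.0017,"az":0.09,"hand":0.78},
    {"x":0.008,"y":0.1395,"z":0.011,"ax":-0.001,"ay":0.0017,"az":0.09,"hand":0.78},
    {"x":0.008,"y":0.1395,"z":0.011,"ax":-0.001,"ay":0.0017,"az":0.09,"hand":0.78},
    {"x":0.008,"y":0.1395,"z":0.011,"ax":-0.001,"ay":0.0017,"az":0.09,"hand":0.78},
    {"x":0.008,"y":0.1395,"z":0.011,"ax":-0.001,"ay":0.0017,"az":0.09,"hand":0.78}
  ]
}}

```text
clock: 9.97
tcp_pos: [0.5972, -0.2023, 0.1199]
orientation: [0.001, 0.074, 0.997, -0.001]
wrist_force: [-0.1, -1.6, 0.4]
finger_gap: 0.067
```

```bash
python3 go.py 0.5975,-0.2025,0.012,-0.15
```

```text
t 9.97 tcp [ 0.5972 -0.2023  0.1199] phi 2.993 tilt 0.0025 gap 0.0670 F [-0.1 -1.6  0.4] j [-0.45  0.47 -0.    1.1  -0.   -1.88]
0.5975,-0.2025,0.012,-0.15 shift [-1.000e-04 -0.000e+00  1.079e-01] rot [-0.0017  0.0018  0.0011] rows 2.6 0.0
```

Call:
{"name": "carry_out", "arguments": {
  "plan": [
    {"x":0,"y":0,"z":0.025,"ax":-0.0017,"ay":0.0018,"az":0,"hand":0.78},
    {"x":0,"y":0,"z":0.05,"ax":-0.0017,"ay":0.0018,"az":0,"hand":0.78},
    {"x":0,"y":0,"z":0.075,"ax":-0.0017,"ay":0.0018,"az":0,"hand":0.78},
    {"x":0,"y":0,"z":0.095,"ax":-0.0017,"ay":0.0018,"az":0,"hand":0.78},
    {"x":0,"y":0,"z":0.107,"ax":-0.0017,"ay":0.0018,"az":0,"hand":0.78},
    {"x":0,"y":0,"z":0.107,"ax":-0.0017,"ay":0.0018,"az":0,"hand":0.65},
    {"x":0,"y":0,"z":0.107,"ax":-0.0017,"ay":0.0018,"az":0,"hand":0.55},
    {"x":0,"y":0,"z":0.107,"ax":-0.0017,"ay":0.0018,"az":0,"hand":0.48},
    {"x":0,"y":0,"z":0.107,"ax":-0.0017,"ay":0.0018,"az":0,"hand":0.42},
    {"x":0,"y":0,"z":0.107,"ax":-0.0017,"ay":0.0018,"az":0,"hand":0.3},
    {"x":0,"y":0,"z":0.107,"ax":-0.0017,"ay":0.0018,"az":0,"hand":0.2},
    {"x":0,"y":0,"z":0.107,"ax":-0.0017,"ay":0.0018,"az":0,"hand":0.2}
  ],
  "squeeze": 45
}}

```text
clock: 10.97
tcp_pos: [0.5986, -0.2034, 0.0146]
orientation: [0.001, 0.074, 0.997, -0.001]
wrist_force: [-0.9, -1.4, 5.3]
finger_gap: 0.0381
```

```bash
python3 go.py 0.4455,-0.2045,0.1,-0.226  0.4455,-0.2045,0.0225,-0.226
```

```text
t 10.97 tcp [ 0.5986 -0.2034  0.0146] phi 2.993 tilt 0.0033 gap 0.0381 F [-0.9 -1.4  5.3] j [-0.45  0.56 -0.13  0.88 -0.   -1.88]
0.4455,-0.2045,0.1,-0.226 shift [ 0.151  -0.024  -0.0858] rot [-0.0015  0.003   0.077 ] rows 4.2 0.6
0.4455,-0.2045,0.0225,-0.226 shift [ 0.1512 -0.0239 -0.0083] rot [-0.0015  0.003   0.077 ] rows 3.7 0.6
```

Call:
{"name": "carry_out", "arguments": {
  "plan": [
    {"x":0,"y":0,"z":-0.02,"ax":-0.0015,"ay":0.003,"az":0,"hand":0.2},
    {"x":0,"y":0,"z":-0.05,"ax":-0.0015,"ay":0.003,"az":0,"hand":0.2},
    {"x":0.005,"y":0,"z":-0.075,"ax":-0.0015,"ay":0.003,"az":0,"hand":0.2},
    {"x":0.03,"y":-0.005,"z":-0.08,"ax":-0.0015,"ay":0.003,"az":0.02,"hand":0.2},
    {"x":0.06,"y":-0.01,"z":-0.08,"ax":-0.0015,"ay":0.003,"az":0.04,"hand":0.2},
    {"x":0.09,"y":-0.015,"z":-0.08,"ax":-0.0015,"ay":0.003,"az":0.06,"hand":0.2},
    {"x":0.12,"y":-0.02,"z":-0.08,"ax":-0.0015,"ay":0.003,"az":0.077,"hand":0.2},
    {"x":0.142,"y":-0.023,"z":-0.08,"ax":-0.0015,"ay":0.003,"az":0.077,"hand":0.2},
    {"x":0.1512,"y":-0.024,"z":-0.075,"ax":-0.0015,"ay":0.003,"az":0.077,"hand":0.2},
    {"x":0.1512,"y":-0.024,"z":-0.055,"ax":-0.0015,"ay":0.003,"az":0.077,"hand":0.2},
    {"x":0.1512,"y":-0.024,"z":-0.035,"ax":-0.0015,"ay":0.003,"az":0.077,"hand":0.2},
    {"x":0.1512,"y":-0.024,"z":-0.025,"ax":-0.0015,"ay":0.003,"az":0.077,"hand":0.2}
  ]
}}

```text
clock: 11.97
tcp_pos: [0.4438, -0.2035, 0.0374]
orientation: [-0.001, 0.113, 0.994, 0.001]
wrist_force: [-0.5, 0.4, -2.0]
finger_gap: 0.0378
```

```bash
python3 go.py 0.4455,-0.2045,0.0225,-0.226; python3 - <<'E'
from h import *
t=viewer.read_camera('top')[:,:,::-1]; s=viewer.read_camera('side')[:,:,::-1]
cv2.imwrite('pics/t7.png',t);cv2.imwrite('pics/s7.png',s)
a=cv2.resize(s[140:240,280:420],(560,400)); b=cv2.resize(t[250:350,390:450],(240,400)); 
cv2.imwrite('pics/v7.png',np.hstack([a,b]))
E
```

```text
t 11.97 tcp [ 0.4438 -0.2035  0.0374] phi 2.916 tilt 0.0028 gap 0.0378 F [-0.5  0.4 -2. ] j [-0.59  0.3  -0.48  0.79  0.   -1.94]
0.4455,-0.2045,0.0225,-0.226 shift [-0.0019 -0.0006  0.0149] rot [ 0.0013 -0.0024 -0.    ] rows 0.4 0.0
```

View pics/v7.png

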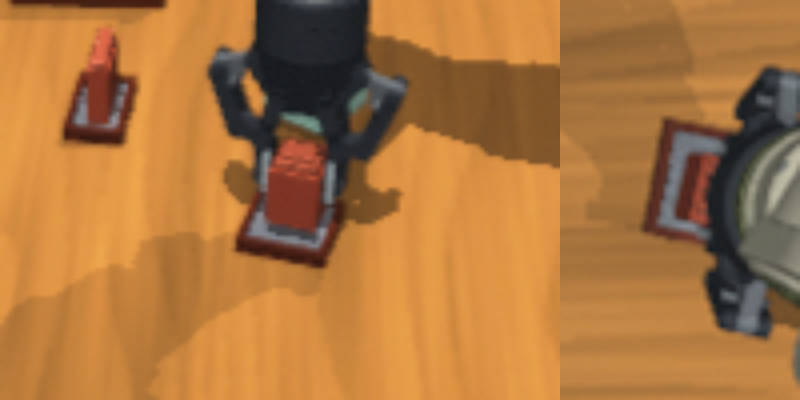

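The square seal is held upright and square above its felt. Lower and release.

Call:
{"name": "carry_out", "arguments": {
  "plan": [
    {"x":-0.0019,"y":-0.0006,"z":0.005,"ax":0.0013,"ay":-0.0024,"az":0,"hand":0.2},
    {"x":-0.0019,"y":-0.0006,"z":0.01,"ax":0.0013,"ay":-0.0024,"az":0,"hand":0.2},
    {"x":-0.0019,"y":-0.0006,"z":0.015,"ax":0.0013,"ay":-0.0024,"az":0,"hand":0.2},
    {"x":-0.0019,"y":-0.0006,"z":0.015,"ax":0.0013,"ay":-0.0024,"az":0,"hand":0.2},
    {"x":-0.0019,"y":-0.0006,"z":0.015,"ax":0.0013,"ay":-0.0024,"az":0,"hand":0.5},
    {"x":-0.0019,"y":-0.0006,"z":0.015,"ax":0.0013,"ay":-0.0024,"az":0,"hand":0.58},
    {"x":-0.0019,"y":-0.0006,"z":0.015,"ax":0.0013,"ay":-0.0024,"az":0,"hand":0.65},
    {"x":-0.0019,"y":-0.0006,"z":0.007,"ax":0.0013,"ay":-0.0024,"az":0,"hand":0.65},
    {"x":-0.0019,"y":-0.0006,"z":-0.015,"ax":0.0013,"ay":-0.0024,"az":0,"hand":0.65},
    {"x":-0.0019,"y":-0.0006,"z":-0.045,"ax":0.0013,"ay":-0.0024,"az":0,"hand":0.65},
    {"x":-0.0019,"y":-0.0006,"z":-0.075,"ax":0.0013,"ay":-0.0024,"az":0,"hand":0.65},
    {"x":-0.0019,"y":-0.0006,"z":-0.09,"ax":0.0013,"ay":-0.0024,"az":0,"hand":0.6}
  ]
}}

```text
clock: 13.07
tcp_pos: [0.4471, -0.2054, 0.1314]
orientation: [0.001, 0.113, 0.994, -0.001]
wrist_force: [0.2, -0.6, 0.2]
finger_gap: 0.0511
```

```bash
python3 go.py 0.595,0.0188,0.13,1.548
```

```text
t 13.07 tcp [ 0.4471 -0.2054  0.1314] phi 2.916 tilt 0.0027 gap 0.0511 F [ 0.2 -0.6  0.2] j [-0.59  0.21 -0.35  1.01 -0.   -1.94]
0.595,0.0188,0.13,1.548 shift [-0.094   0.2516  0.0014] rot [8.0000e-04 2.8000e-03 1.3679e+00] rows 6.4 10.9
```

Call:
{"name": "carry_out", "arguments": {
  "plan": [
    {"x":-0.094,"y":0.2516,"z":0.0014,"ax":0.0008,"ay":0.003,"az":1.368,"hand":0.45},
    {"x":-0.094,"y":0.2516,"z":0.0014,"ax":0.0008,"ay":0.003,"az":1.368,"hand":0.45},
    {"x":-0.094,"y":0.2516,"z":0.0014,"ax":0.0008,"ay":0.003,"az":1.368,"hand":0.45},
    {"x":-0.094,"y":0.2516,"z":0.0014,"ax":0.0008,"ay":0.003,"az":1.368,"hand":0.45},
    {"x":-0.094,"y":0.2516,"z":0.0014,"ax":0.0008,"ay":0.003,"az":1.368,"hand":0.45},
    {"x":-0.094,"y":0.2516,"z":0.0014,"ax":0.0008,"ay":0.003,"az":1.368,"hand":0.45},
    {"x":-0.094,"y":0.2516,"z":0.0014,"ax":0.0008,"ay":0.003,"az":1.368,"hand":0.45},
    {"x":-0.094,"y":0.2516,"z":0.0014,"ax":0.0008,"ay":0.003,"az":1.368,"hand":0.45},
    {"x":-0.094,"y":0.2516,"z":0.0014,"ax":0.0008,"ay":0.003,"az":1.368,"hand":0.45},
    {"x":-0.094,"y":0.2516,"z":0.0014,"ax":0.0008,"ay":0.003,"az":1.368,"hand":0.45},
    {"x":-0.094,"y":0.2516,"z":0.0014,"ax":0.0008,"ay":0.003,"az":1.368,"hand":0.45},
    {"x":-0.094,"y":0.2516,"z":0.0014,"ax":0.0008,"ay":0.003,"az":1.368,"hand":0.45}
  ]
}}

```text
clock: 14.07
tcp_pos: [0.5951, 0.0192, 0.1306]
orientation: [0.0, 0.717, 0.697, 0.0]
wrist_force: [-0.4, -0.1, -0.2]
finger_gap: 0.0385
```

```bash
python3 go.py 0.59,0.0189,0.02,1.548 0.59,0.0189,0.004,1.548; python3 - <<'E'
from h import *
t=viewer.read_camera('top')[:,:,::-1]; s=viewer.read_camera('side')[:,:,::-1]
cv2.imwrite('pics/t8.png',t);cv2.imwrite('pics/s8.png',s)
a=cv2.resize(s[140:280,220:420],(560,400)); b=cv2.resize(t[160:260,290:350],(240,400)); 
cv2.imwrite('pics/v8.png',np.hstack([a,b]))
E
```

```text
t 14.07 tcp [0.5951 0.0192 0.1306] phi 1.543 tilt 0.0002 gap 0.0385 F [-0.4 -0.1 -0.2] j [-0.1   0.4  -0.08  1.09  0.   -0.07]
0.59,0.0189,0.02,1.548 shift [-0.0004 -0.0051  0.1106] rot [ 0.0002 -0.0001 -0.0052] rows 2.7 0.0
0.59,0.0189,0.004,1.548 shift [-0.0004 -0.0051  0.1266] rot [ 0.0002 -0.0001 -0.0052] rows 3.0 0.0
```

View pics/v8.png

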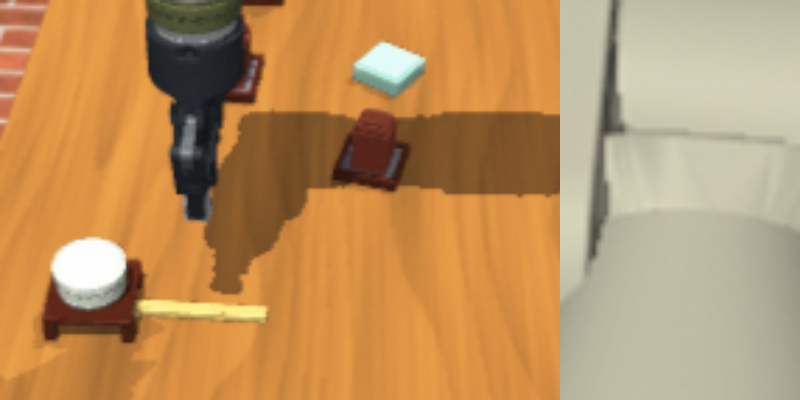

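The square seal stands upright on its felt. The jar and spatula are untouched. Descend to the handle and grip.

Call:
{"name": "carry_out", "arguments": {
  "plan": [
    {"x":-0.0004,"y":-0.0051,"z":0.03,"ax":0,"ay":0,"az":-0.005,"hand":0.45},
    {"x":-0.0004,"y":-0.0051,"z":0.06,"ax":0,"ay":0,"az":-0.005,"hand":0.45},
    {"x":-0.0004,"y":-0.0051,"z":0.09,"ax":0,"ay":0,"az":-0.005,"hand":0.45},
    {"x":-0.0004,"y":-0.0051,"z":0.11,"ax":0,"ay":0,"az":-0.005,"hand":0.45},
    {"x":-0.0004,"y":-0.0051,"z":0.12,"ax":0,"ay":0,"az":-0.005,"hand":0.45},
    {"x":-0.0004,"y":-0.0051,"z":0.126,"ax":0,"ay":0,"az":-0.005,"hand":0.45},
    {"x":-0.0004,"y":-0.0051,"z":0.126,"ax":0,"ay":0,"az":-0.005,"hand":0.45}
  ],
  "squeeze": 25
}}

```text
clock: 14.75
tcp_pos: [0.5897, 0.0186, 0.0041]
orientation: [-0.0, 0.713, 0.701, -0.0]
wrist_force: [-0.3, 0.4, 0.7]
finger_gap: 0.0385
```

```bash
python3 go.py 0.59,0.0189,0.004,1.548
```

```text
t 14.75 tcp [0.5897 0.0186 0.0041] phi 1.554 tilt 0.0009 gap 0.0385 F [-0.3  0.4  0.7] j [-0.1   0.5  -0.26  0.81  0.   -0.09]
0.59,0.0189,0.004,1.548 shift [0.0003 0.0003 0.0001] rot [-0.0009 -0.0002  0.0059] rows 0.0 0.0
```

Call:
{"name": "carry_out", "arguments": {
  "plan": [
    {"x":0.0003,"y":0.0003,"z":0,"ax":0,"ay":0,"az":0.005,"hand":0.35},
    {"x":0.0003,"y":0.0003,"z":0,"ax":0,"ay":0,"az":0.005,"hand":0.28},
    {"x":0.0003,"y":0.0003,"z":0,"ax":0,"ay":0,"az":0.005,"hand":0.22},
    {"x":0.0003,"y":0.0003,"z":0,"ax":0,"ay":0,"az":0.005,"hand":0.18},
    {"x":0.0003,"y":0.0003,"z":0,"ax":0,"ay":0,"az":0.005,"hand":0.1},
    {"x":0.0003,"y":0.0003,"z":0,"ax":0,"ay":0,"az":0.005,"hand":0.0},
    {"x":0.0003,"y":0.0003,"z":0,"ax":0,"ay":0,"az":0.005,"hand":0.0},
    {"x":0.0003,"y":0.0003,"z":0,"ax":0,"ay":0,"az":0.005,"hand":0.0}
  ]
}}

```text
clock: 15.42
tcp_pos: [0.5909, 0.0189, 0.0053]
orientation: [0.0, 0.715, 0.699, 0.001]
wrist_force: [-0.8, 0.2, 5.6]
finger_gap: 0.0127
```

```bash
python3 go.py 0.485,0.0213,0.0065,1.548; python3 - <<'E'
from h import *
t=viewer.read_camera('top')[:,:,::-1]; s=viewer.read_camera('side')[:,:,::-1]
cv2.imwrite('pics/t9.png',t);cv2.imwrite('pics/s9.png',s)
a=cv2.resize(s[180:280,220:360],(560,400)); b=cv2.resize(t[160:260,290:350],(240,400)); 
cv2.imwrite('pics/v9.png',np.hstack([a,b]))
E
```

```text
t 15.42 tcp [0.5909 0.0189 0.0053] phi 1.549 tilt 0.0014 gap 0.0127 F [-0.8  0.2  5.6] j [-0.1   0.5  -0.26  0.81  0.   -0.08]
0.485,0.0213,0.0065,1.548 shift [ 1.000e-04 -1.059e-01 -1.300e-03] rot [ 0.0013 -0.0002  0.0012] rows 2.5 0.0
```

View pics/v9.png

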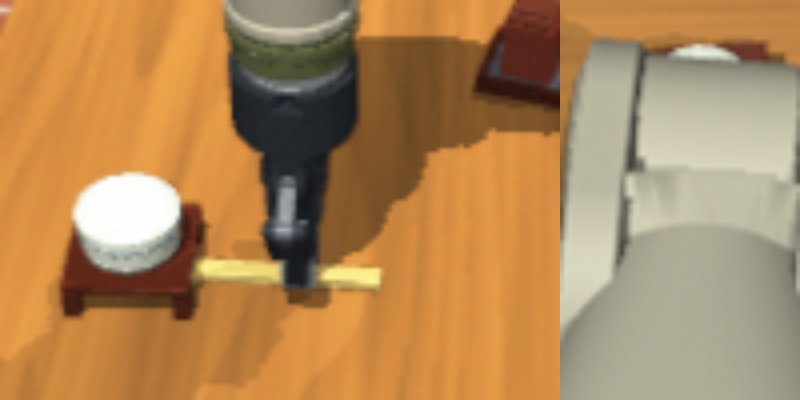

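The handle is gripped (gap 12.7 mm) and the jar hasn't moved. Draw it straight out.

Call:
{"name": "carry_out", "arguments": {
  "plan": [
    {"x":0,"y":-0.004,"z":-0.001,"ax":0.001,"ay":0,"az":0,"hand":0.0},
    {"x":0,"y":-0.012,"z":-0.0015,"ax":0.001,"ay":0,"az":0,"hand":0.0},
    {"x":0,"y":-0.022,"z":-0.0015,"ax":0.001,"ay":0,"az":0,"hand":0.0},
    {"x":0,"y":-0.034,"z":-0.0015,"ax":0.001,"ay":0,"az":0,"hand":0.0},
    {"x":0,"y":-0.046,"z":-0.0015,"ax":0.001,"ay":0,"az":0,"hand":0.0},
    {"x":0,"y":-0.058,"z":-0.0015,"ax":0.001,"ay":0,"az":0,"hand":0.0},
    {"x":0,"y":-0.07,"z":-0.0015,"ax":0.001,"ay":0,"az":0,"hand":0.0},
    {"x":0,"y":-0.082,"z":-0.0015,"ax":0.001,"ay":0,"az":0,"hand":0.0},
    {"x":0,"y":-0.094,"z":-0.0015,"ax":0.001,"ay":0,"az":0,"hand":0.0},
    {"x":0,"y":-0.106,"z":-0.0015,"ax":0.001,"ay":0,"az":0,"hand":0.0},
    {"x":0,"y":-0.114,"z":-0.001,"ax":0.001,"ay":0,"az":0,"hand":0.0},
    {"x":0,"y":-0.115,"z":0,"ax":0.001,"ay":0,"az":0,"hand":0.0}
  ]
}}

```text
clock: 16.52
tcp_pos: [0.4728, 0.0218, 0.0052]
orientation: [-0.001, 0.715, 0.699, -0.001]
wrist_force: [-7.7, 1.7, 17.9]
finger_gap: 0.013
```

Call:
{"name": "carry_out", "arguments": {
  "plan": [
    {"x":0,"y":0,"z":0,"ax":0,"ay":0,"az":0,"hand":0.25},
    {"x":0,"y":0,"z":0,"ax":0,"ay":0,"az":0,"hand":0.35},
    {"x":0,"y":0,"z":0,"ax":0,"ay":0,"az":0,"hand":0.42},
    {"x":0,"y":0,"z":-0.02,"ax":0,"ay":0,"az":0,"hand":0.42},
    {"x":0,"y":0,"z":-0.04,"ax":0,"ay":0,"az":0,"hand":0.42},
    {"x":0,"y":0,"z":-0.06,"ax":0,"ay":0,"az":0,"hand":0.42}
  ]
}}

```text
clock: 17.02
tcp_pos: [0.4731, 0.0217, 0.0655]
orientation: [-0.001, 0.715, 0.699, -0.001]
wrist_force: [1.2, 0.8, -0.1]
finger_gap: 0.0358
```

```bash
python3 go.py 0.525,0.02,0.004,1.548; python3 - <<'E'
from h import *
t=viewer.read_camera('top')[:,:,::-1]; s=viewer.read_camera('side')[:,:,::-1]
cv2.imwrite('pics/t10.png',t);cv2.imwrite('pics/s10.png',s)
a=cv2.resize(s[180:280,220:390],(560,330)); b=cv2.resize(t[160:260,290:350],(198,330)); 
cv2.imwrite('pics/v10.png',np.hstack([a,b]))
E
```

```text
t 17.02 tcp [0.4731 0.0217 0.0655] phi 1.549 tilt 0.0037 gap 0.0358 F [ 1.2  0.8 -0.1] j [-0.12  0.24 -0.48  0.85  0.   -0.1 ]
0.525,0.02,0.004,1.548 shift [-0.0006  0.0522  0.0613] rot [-0.0037 -0.0005  0.0012] rows 1.9 0.0
```

View pics/v10.png

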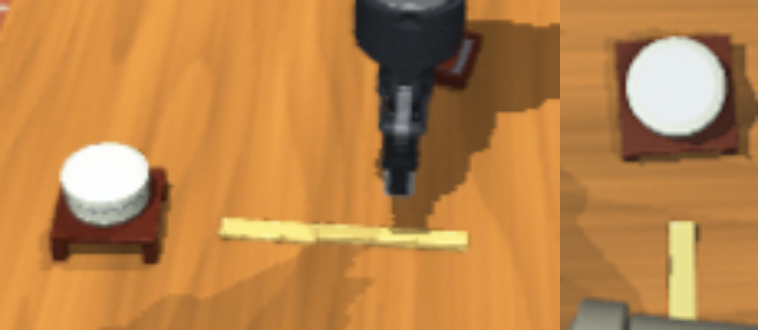

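The spatula is fully clear (side (275,249) to (360,253)) and the jar hasn't moved. Measure the spatula's pose.

```bash
python3 - <<'E'
from h import *
s=cv2.imread('pics/s10.png'); roi=(260,230,115,40); m=mask(s,'yel',roi)
P=[box(-95,20,-7,7,0,8),box(20,95,-9,9,0,5)]
o=fit([('side',m,roi)],P,[.518,.02,-.02]); print(o.x,o.fun)
t=cv2.imread('pics/t10.png')
roi=(305,160,50,50)
mj=mask(t,'jar',roi); print(fit([('top',mj,roi)],M['jar'],[.6954,.0202,.03]).x)
E
```

```text
[ 0.51609913  0.02086619 -0.0093179 ] 0.17519938945770264
[0.69534413 0.02061898 0.03178973]
```

Call:
{"name": "carry_out", "arguments": {
  "plan": [
    {"x":-0.0012,"y":0.022,"z":0,"ax":-0.003,"ay":0,"az":0,"hand":0.42},
    {"x":-0.0012,"y":0.0435,"z":0.01,"ax":-0.003,"ay":0,"az":0,"hand":0.42},
    {"x":-0.0012,"y":0.0435,"z":0.03,"ax":-0.003,"ay":0,"az":0,"hand":0.42},
    {"x":-0.0012,"y":0.0435,"z":0.05,"ax":-0.003,"ay":0,"az":0,"hand":0.42},
    {"x":-0.0012,"y":0.0435,"z":0.0605,"ax":-0.003,"ay":0,"az":0,"hand":0.42},
    {"x":-0.0012,"y":0.0435,"z":0.0605,"ax":-0.003,"ay":0,"az":0,"hand":0.35},
    {"x":-0.0012,"y":0.0435,"z":0.0605,"ax":-0.003,"ay":0,"az":0,"hand":0.25},
    {"x":-0.0012,"y":0.0435,"z":0.0605,"ax":-0.003,"ay":0,"az":0,"hand":0.18},
    {"x":-0.0012,"y":0.0435,"z":0.0605,"ax":-0.003,"ay":0,"az":0,"hand":0.05},
    {"x":-0.0012,"y":0.0435,"z":0.0605,"ax":-0.003,"ay":0,"az":0,"hand":0.0},
    {"x":-0.0012,"y":0.0435,"z":0.0605,"ax":-0.003,"ay":0,"az":0,"hand":0.0},
    {"x":-0.0012,"y":0.0435,"z":0.0605,"ax":-0.003,"ay":0,"az":0,"hand":0.0}
  ]
}}

```text
clock: 18.12
tcp_pos: [0.5202, 0.0192, 0.0083]
orientation: [0.003, 0.715, 0.699, 0.003]
wrist_force: [0.5, -0.4, -0.3]
finger_gap: 0.0002
```

```bash
python3 go.py 0.4150,0.3553,0.12,1.473
```

```text
t 18.12 tcp [0.5202 0.0192 0.0083] phi 1.549 tilt 0.0075 gap 0.0002 F [ 0.5 -0.4 -0.3] j [-0.12  0.38 -0.45  0.73  0.   -0.1 ]
0.4150,0.3553,0.12,1.473 shift [ 0.3337 -0.1116 -0.1126] rot [0.0075 0.     0.0763] rows 8.9 0.6
```

The fingers shut fully, so that grasp missed. Taking a look.

```bash
python3 - <<'E'
from h import *
s=viewer.read_camera('side')[:,:,::-1]
cv2.imwrite('pics/s11.png',s); cv2.imwrite('pics/v11.png',cv2.resize(s[180:280,220:390],None,fx=4.5,fy=4.5))
E
```

```text
(no output)
```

View pics/v11.png

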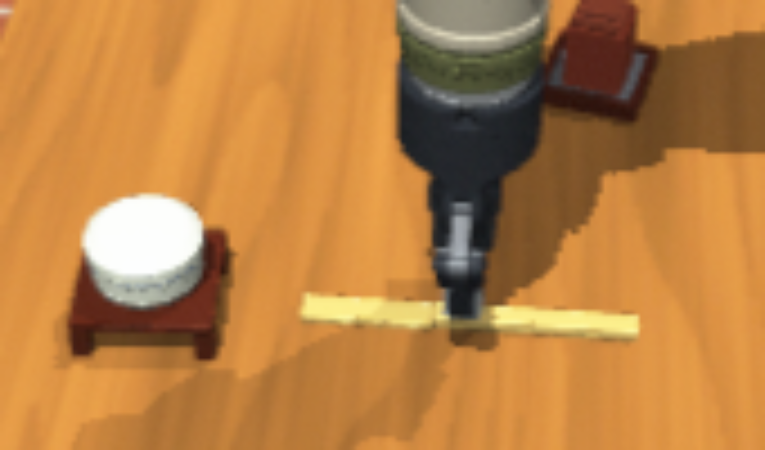

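The fingers closed just on top of the spatula, a few mm too high, and it hasn't moved. Raise, open, then go lower.

Call:
{"name": "carry_out", "arguments": {
  "plan": [
    {"x":0,"y":0,"z":-0.025,"ax":0.0075,"ay":0,"az":0,"hand":0.0},
    {"x":0,"y":-0.002,"z":-0.025,"ax":0.0075,"ay":0,"az":0,"hand":0.42},
    {"x":0,"y":-0.002,"z":-0.025,"ax":0.0075,"ay":0,"az":0,"hand":0.42},
    {"x":0,"y":-0.002,"z":-0.025,"ax":0.0075,"ay":0,"az":0,"hand":0.42},
    {"x":0,"y":-0.002,"z":-0.025,"ax":0.0075,"ay":0,"az":0,"hand":0.42}
  ]
}}

```text
clock: 18.58
tcp_pos: [0.5174, 0.0193, 0.0326]
orientation: [-0.0, 0.715, 0.699, -0.0]
wrist_force: [0.9, -0.1, -0.2]
finger_gap: 0.036
```

```bash
python3 go.py 0.518,0.0205,0.0025,1.552
```

```text
t 18.58 tcp [0.5174 0.0193 0.0326] phi 1.549 tilt 0.0011 gap 0.0360 F [ 0.9 -0.1 -0.2] j [-0.12  0.35 -0.42  0.8  -0.   -0.1 ]
0.518,0.0205,0.0025,1.552 shift [0.0012 0.0006 0.0301] rot [-0.0011  0.0002 -0.0028] rows 0.7 0.0
```

Call:
{"name": "carry_out", "arguments": {
  "plan": [
    {"x":0.0012,"y":0.0006,"z":0.01,"ax":0,"ay":0,"az":-0.003,"hand":0.42},
    {"x":0.0012,"y":0.0006,"z":0.02,"ax":0,"ay":0,"az":-0.003,"hand":0.42},
    {"x":0.0012,"y":0.0006,"z":0.027,"ax":0,"ay":0,"az":-0.003,"hand":0.42},
    {"x":0.0012,"y":0.0006,"z":0.0295,"ax":0,"ay":0,"az":-0.003,"hand":0.42},
    {"x":0.0012,"y":0.0006,"z":0.0295,"ax":0,"ay":0,"az":-0.003,"hand":0.42},
    {"x":0.0012,"y":0.0006,"z":0.0295,"ax":0,"ay":0,"az":-0.003,"hand":0.35},
    {"x":0.0012,"y":0.0006,"z":0.0295,"ax":0,"ay":0,"az":-0.003,"hand":0.28},
    {"x":0.0012,"y":0.0006,"z":0.0295,"ax":0,"ay":0,"az":-0.003,"hand":0.22},
    {"x":0.0012,"y":0.0006,"z":0.0295,"ax":0,"ay":0,"az":-0.003,"hand":0.16},
    {"x":0.0012,"y":0.0006,"z":0.0295,"ax":0,"ay":0,"az":-0.003,"hand":0.08},
    {"x":0.0012,"y":0.0006,"z":0.0295,"ax":0,"ay":0,"az":-0.003,"hand":0.0},
    {"x":0.0012,"y":0.0006,"z":0.0295,"ax":0,"ay":0,"az":-0.003,"hand":0.0}
  ],
  "squeeze": 30
}}

```text
clock: 19.58
tcp_pos: [0.5185, 0.0204, 0.0036]
orientation: [0.0, 0.714, 0.701, -0.0]
wrist_force: [0.1, 0.1, 3.8]
finger_gap: 0.0126
```

```bash
python3 go.py 0.4150,0.3553,0.11,1.473
```

```text
t 19.58 tcp [0.5185 0.0204 0.0036] phi 1.552 tilt 0.0003 gap 0.0126 F [0.1 0.1 3.8] j [-0.12  0.39 -0.45  0.73 -0.   -0.1 ]
0.4150,0.3553,0.11,1.473 shift [ 0.3329 -0.1097 -0.1065] rot [0.     0.0003 0.0793] rows 8.8 0.6
```

Call:
{"name": "carry_out", "arguments": {
  "plan": [
    {"x":0,"y":0,"z":-0.02,"ax":0,"ay":0,"az":0,"hand":0.0},
    {"x":0,"y":0,"z":-0.05,"ax":0,"ay":0,"az":0,"hand":0.0},
    {"x":0.01,"y":-0.003,"z":-0.08,"ax":0,"ay":0,"az":0,"hand":0.0},
    {"x":0.04,"y":-0.013,"z":-0.1,"ax":0,"ay":0,"az":0.01,"hand":0.0},
    {"x":0.075,"y":-0.025,"z":-0.1065,"ax":0,"ay":0,"az":0.02,"hand":0.0},
    {"x":0.11,"y":-0.036,"z":-0.1065,"ax":0,"ay":0,"az":0.03,"hand":0.0},
    {"x":0.145,"y":-0.048,"z":-0.1065,"ax":0,"ay":0,"az":0.04,"hand":0.0},
    {"x":0.18,"y":-0.059,"z":-0.1065,"ax":0,"ay":0,"az":0.05,"hand":0.0},
    {"x":0.215,"y":-0.071,"z":-0.1065,"ax":0,"ay":0,"az":0.06,"hand":0.0},
    {"x":0.25,"y":-0.082,"z":-0.1065,"ax":0,"ay":0,"az":0.07,"hand":0.0},
    {"x":0.285,"y":-0.094,"z":-0.1065,"ax":0,"ay":0,"az":0.079,"hand":0.0},
    {"x":0.315,"y":-0.104,"z":-0.1065,"ax":0,"ay":0,"az":0.079,"hand":0.0}
  ]
}}

```text
clock: 20.58
tcp_pos: [0.419, 0.3394, 0.1099]
orientation: [-0.0, 0.741, 0.672, -0.0]
wrist_force: [0.3, -0.3, -0.3]
finger_gap: 0.0128
```

```bash
python3 go.py 0.4150,0.3553,0.045,1.473; python3 - <<'E'
from h import *
s=viewer.read_camera('side')[:,:,::-1];t=viewer.read_camera('top')[:,:,::-1]
cv2.imwrite('pics/s12.png',s);cv2.imwrite('pics/t12.png',t); cv2.imwrite('pics/v12.png',np.hstack([cv2.resize(s[270:420,290:470],(540,450)),cv2.resize(t[250:380,140:215],(260,450))]))
E
```

```text
t 20.58 tcp [0.419  0.3394 0.1099] phi 1.474 tilt 0.0003 gap 0.0128 F [ 0.3 -0.3 -0.3] j [ 0.53  0.31 -0.26  1.    0.    0.63]
0.4150,0.3553,0.045,1.473 shift [ 0.0155 -0.0055  0.0649] rot [-0.0003  0.0002  0.0008] rows 1.6 0.0
```

View pics/v12.png

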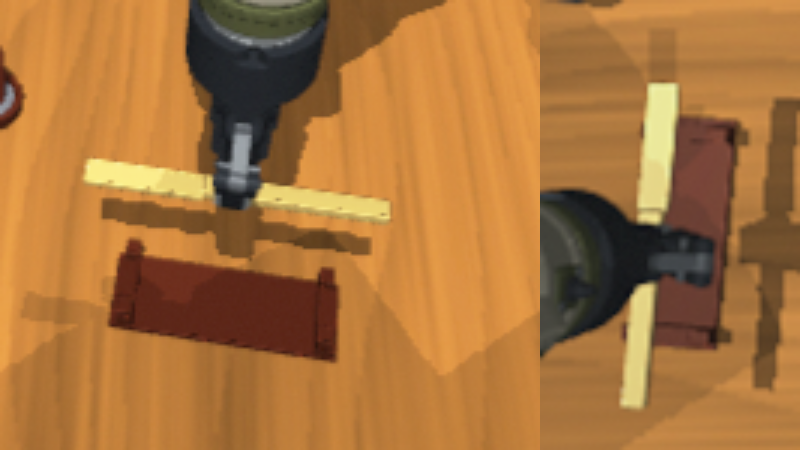

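The spatula is held level and parallel to the bed. Move over and lower to just above the notches.

Call:
{"name": "carry_out", "arguments": {
  "plan": [
    {"x":0.0155,"y":-0.0055,"z":0,"ax":0,"ay":0,"az":0,"hand":0.0},
    {"x":0.0155,"y":-0.0055,"z":0.02,"ax":0,"ay":0,"az":0,"hand":0.0},
    {"x":0.0155,"y":-0.0055,"z":0.04,"ax":0,"ay":0,"az":0,"hand":0.0},
    {"x":0.0155,"y":-0.0055,"z":0.06,"ax":0,"ay":0,"az":0,"hand":0.0},
    {"x":0.0155,"y":-0.0055,"z":0.075,"ax":0,"ay":0,"az":0,"hand":0.0},
    {"x":0.0155,"y":-0.0055,"z":0.08,"ax":0,"ay":0,"az":0,"hand":0.0},
    {"x":0.0155,"y":-0.0055,"z":0.08,"ax":0,"ay":0,"az":0,"hand":0.0}
  ]
}}

```text
clock: 21.27
tcp_pos: [0.4135, 0.3557, 0.0283]
orientation: [-0.001, 0.739, 0.674, -0.002]
wrist_force: [1.0, 0.2, 0.7]
finger_gap: 0.0128
```

```bash
python3 go.py 0.4150,0.3553,0.019,1.473; python3 - <<'E'
from h import *
s=viewer.read_camera('side')[:,:,::-1];t=viewer.read_camera('top')[:,:,::-1]
cv2.imwrite('pics/s13.png',s);cv2.imwrite('pics/t13.png',t); cv2.imwrite('pics/v13.png',np.hstack([cv2.resize(s[300:420,300:430],(520,480)),cv2.resize(t[250:380,140:215],(277,480))]))
E
```

```text
t 21.27 tcp [0.4135 0.3557 0.0283] phi 1.478 tilt 0.0034 gap 0.0128 F [1.  0.2 0.7] j [ 0.56  0.41 -0.35  0.82  0.    0.66]
0.4150,0.3553,0.019,1.473 shift [-0.0002  0.0016  0.0093] rot [-0.0031  0.0015  0.0055] rows 0.2 0.1
```

View pics/v13.png

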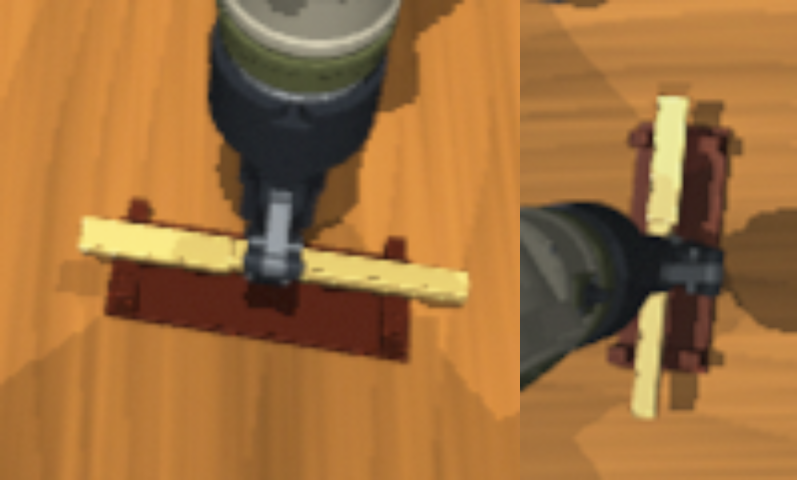

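It's aligned; the apparent offsets are parallax from the 10 mm height. Lower, release, rise.

Call:
{"name": "carry_out", "arguments": {
  "plan": [
    {"x":-0.0002,"y":0.0016,"z":0.003,"ax":-0.003,"ay":0.0015,"az":0.003,"hand":0.0},
    {"x":-0.0002,"y":0.0016,"z":0.006,"ax":-0.003,"ay":0.0015,"az":0.003,"hand":0.0},
    {"x":-0.0002,"y":0.0016,"z":0.0095,"ax":-0.003,"ay":0.0015,"az":0.003,"hand":0.0},
    {"x":-0.0002,"y":0.0016,"z":0.0095,"ax":-0.003,"ay":0.0015,"az":0.003,"hand":0.0},
    {"x":-0.0002,"y":0.0016,"z":0.0095,"ax":-0.003,"ay":0.0015,"az":0.003,"hand":0.22},
    {"x":-0.0002,"y":0.0016,"z":0.0095,"ax":-0.003,"ay":0.0015,"az":0.003,"hand":0.3},
    {"x":-0.0002,"y":0.0016,"z":0.0095,"ax":-0.003,"ay":0.0015,"az":0.003,"hand":0.4},
    {"x":-0.0002,"y":0.0016,"z":0,"ax":-0.003,"ay":0.0015,"az":0.003,"hand":0.4},
    {"x":-0.0002,"y":0.0016,"z":-0.02,"ax":-0.003,"ay":0.0015,"az":0.003,"hand":0.4},
    {"x":-0.0002,"y":0.0016,"z":-0.05,"ax":-0.003,"ay":0.0015,"az":0.003,"hand":0.4},
    {"x":-0.0002,"y":0.0016,"z":-0.09,"ax":-0.003,"ay":0.0015,"az":0.003,"hand":0.4},
    {"x":-0.0002,"y":0.0016,"z":-0.12,"ax":-0.003,"ay":0.0015,"az":0.003,"hand":0.4}
  ]
}}

```text
clock: 22.37
tcp_pos: [0.4167, 0.3566, 0.1536]
orientation: [0.0, 0.74, 0.673, 0.003]
wrist_force: [1.5, 0.4, 0.0]
finger_gap: 0.0344
```

```bash
python3 go.py 0.26,0.48,0.2,1.473
```

```text
t 22.37 tcp [0.4167 0.3566 0.1536] phi 1.476 tilt 0.0055 gap 0.0344 F [1.5 0.4 0. ] j [ 0.56  0.29 -0.18  1.1   0.    0.66]
0.26,0.48,0.2,1.473 shift [ 0.1082 -0.1675 -0.0468] rot [ 0.0042 -0.0036  0.0028] rows 4.9 0.0
```

Move aside for a clear final check.

Call:
{"name": "carry_out", "arguments": {
  "plan": [
    {"x":0.03,"y":-0.045,"z":-0.03,"ax":0.004,"ay":-0.003,"az":0,"hand":0.4},
    {"x":0.06,"y":-0.09,"z":-0.0468,"ax":0.004,"ay":-0.003,"az":0,"hand":0.4},
    {"x":0.09,"y":-0.135,"z":-0.0468,"ax":0.004,"ay":-0.003,"az":0,"hand":0.4},
    {"x":0.1082,"y":-0.1675,"z":-0.0468,"ax":0.004,"ay":-0.003,"az":0,"hand":0.4},
    {"x":0.1082,"y":-0.1675,"z":-0.0468,"ax":0.004,"ay":-0.003,"az":0,"hand":0.4},
    {"x":0.1082,"y":-0.1675,"z":-0.0468,"ax":0.004,"ay":-0.003,"az":0,"hand":0.4}
  ]
}}

```text
clock: 22.87
tcp_pos: [0.2548, 0.4837, 0.202]
orientation: [-0.002, 0.737, 0.675, 0.001]
wrist_force: [-0.2, -0.4, -0.0]
finger_gap: 0.0338
```

```bash
cat > chk.py <<'E'
from h import *
s=viewer.read_camera('side')[:,:,::-1].copy();t=viewer.read_camera('top')[:,:,::-1].copy()
cv2.imwrite('pics/sF.png',s);cv2.imwrite('pics/tF.png',t)
P={k:np.load(f'pose_{k}.npy') for k in('square_stand','round_stand','oblong_stand','brush_bed','jar','weight')}
# jar, weight, spatula fits
for k,kind,tu,su,w in(('jar','jar',(325,187),(253,241),54),('weight','glass',(501,302),(359,164),50)):
    mk=[(n,mask(im,kind,r),r) for n,im,u in(('top',t,tu),('side',s,su)) for r in[(u[0]-w//2,u[1]-w//2,w,w)]]
    o=fit(mk,M[k],P[k]); print(k,'moved mm',np.round((o.x-P[k])[:2]*1e3,2))
b=P['brush_bed']
mk=[(n,mask(im,'yel',r),r) for n,im,r in(('top',t,(140,260,85,115)),('side',s,(300,330,130,70)))]
SP=[box(-95,20,-7,7,15,23),box(20,95,-9,9,15,20)]
for q in(mk,mk[:1],mk[1:]):
    o=fit(q,SP,[b[0],b[1],b[2]]); d=o.x[:2]-b[:2]; c,sn=np.cos(b[2]),np.sin(b[2]); print('spatula in bed mm',np.round([1e3*(c*d[0]+sn*d[1]),1e3*(-sn*d[0]+c*d[1])],1),'dyaw %.3f'%(o.x[2]-b[2]),'iou %.3f'%(1-o.fun))
# overlays: expected seal outlines at centred pose on felt (green)
for n,im in(('top',t),('side',s)):
    v=cv2.resize(im,None,fx=4,fy=4,interpolation=0)
    for k,st in(('square_seal','square_stand'),('round_seal','round_stand'),('oblong_seal','oblong_stand')):
        x,y,a=P[st]; R=np.array([[np.cos(a),-np.sin(a),0],[np.sin(a),np.cos(a),0],[0,0,1]])
        u=proj(n,M[k][0]@R.T+[x,y,.008]); cv2.polylines(v,[cv2.convexHull(((u+.5)*4).astype(np.int32))],True,(0,255,0),1)
    for k,u in(('sq',(430,292) if n=='top' else (352,190)),('r',(249,236) if n=='top' else (284,292)),('o',(488,228) if n=='top' else (306,158))):
        cv2.imwrite(f'pics/_{n}{k}.png',v[u[1]*4-128:u[1]*4+128,u[0]*4-128:u[0]*4+128])
cv2.imwrite('pics/vF.png',np.vstack([np.hstack([cv2.imread(f'pics/_{n}{k}.png') for k in('sq','r','o')]) for n in('top','side')]))
cv2.imwrite('pics/vB.png',np.hstack([cv2.resize(s[320:410,310:420],(550,450)),cv2.resize(t[260:370,150:210],(245,450))]))
E
python3 chk.py
```

```text
jar moved mm [0.04 0.26]
weight moved mm [-0.63  1.4 ]
spatula in bed mm [-0.8  0.9] dyaw 0.001 iou 0.872
spatula in bed mm [-1.1  0.6] dyaw -0.003 iou 0.894
spatula in bed mm [-0.8  1.6] dyaw -0.001 iou 0.858
```

View pics/vF.png

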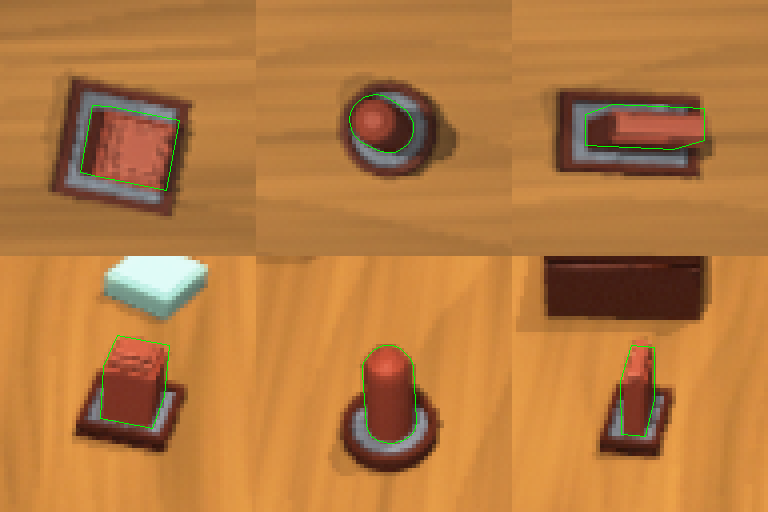

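View pics/vB.png

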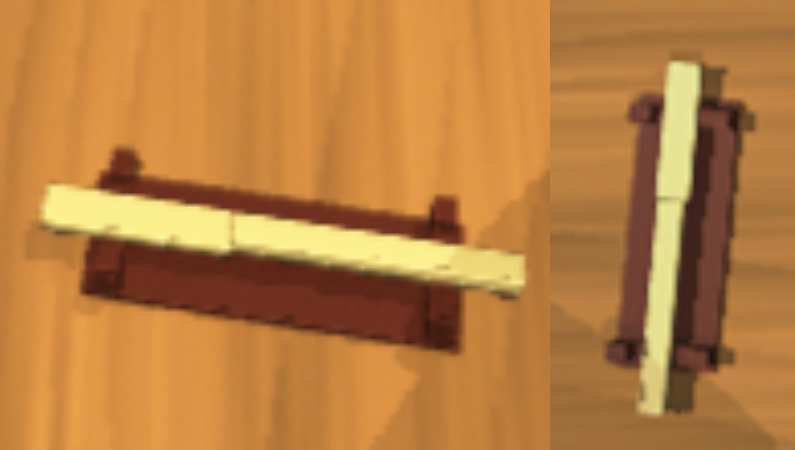

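The seals match their expected outlines on the felts to about 1–2 mm, the spatula lies in both notches, and the jar and weight are unmoved within measuring error. Handing in.

```bash
python3 -c "
from workcell import env
print(env.hand_in())"
```

```text
the job is handed in; nothing more can be done
None
```

I handed the job in at about 23 s on the robot's clock. The three seals were carried upright to their own stands. The spatula was drawn straight out from under the jar, regripped at its middle and laid in both notches of the brush bed.

**Last checks from both cameras:**
- **Seals:** they stand upright on the felt inside the lips. Their outlines match a centred, square pose to about 1–2 mm by eye on the overlays.
- **Spatula:** it lies about 1 mm off centre lengthwise and 1–2 mm across, and its yaw is within 0.003 rad of the bed.
- **Jar:** the fit shows about 0.3 mm of movement.
- **Weight:** the fit shows about 1.5 mm, which is within measuring error. It was never touched.
- **Arm:** the gripper is open and clear of everything.

**What went wrong:**
- The first move call was refused because some rows lacked required keys. Nothing moved.
- One regrip of the spatula closed a few millimetres too high and missed. I repeated it lower and it held.

No final check failed. The two cameras differed by about 1 mm on the spatula's sideways position. `hand_in()` reports no verdict.

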